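Lock a sample block into its transport nest

ROBOT

A 6-joint arm with a two-finger parallel gripper is mounted at the origin on the work surface. World frame = base frame: x ahead of the robot, y to its left, z up, the work surface at z = 0. Lengths are in m, angles in degrees, forces in N, time in s.
With the tool pointing down it reaches from about 0.4 to 0.825 m from the base axis. Payload 7 kg.
Tool frame: the origin (TCP) lies midway between the tips of the shut fingers; the grasp point (between the pads) lies 19 mm behind it (hold_point_z is the distance from the TCP to the grasp point, in m); z points along the fingers, y is the line along which they close (so a half turn about z gives the same grasp; the last joint's range is limited). The gripper opens to 88 mm and grips with 3 to 60 N. Pads are 19 mm wide; open, the fingers measure 130 mm over their backs; the gripper's body (78 mm by 193 mm) begins 47 mm behind the grasp point.
Start: joints at [-50.357, 20.546, 0.682, 0, -70.136, -16.507], TCP at [0.265, -0.621, 0.205] pointing down, gripper open.
Joint ranges: [-176.03, 176.03], [-82.01, 121.73], [-58.28, 71.71], [-173.87, 95.51], [-174.79, -0.11], [-173.66, 173.66]. Speed limits (degrees/s): [136.94, 136.94, 172.46, 180, 180, 180].

INTERFACE

Orientations are given as [roll, pitch, yaw] about the fixed x, y, z axes, in that order (R = Rz(yaw) Ry(pitch) Rx(roll)).
In Python, from plant import get_state, capture, close_job, hold_point_z gives the robot as it stands.
- The arm moves only by the shell command python3 -m inch 'ROWS' [FORCE]. ROWS is text: rows parted by semicolons, each of 5 numbers parted by spaces: the shift along the tool's x, y, z normalised to -1 to 1, where 1 is 0.15 m, then the turn about the tool's z normalised to -1 to 1, where 1 is 360 degrees, then the opening, from 0 (shut) to 1 (fully open). In form: tx ty tz spin grip; .... A call has exactly 8 rows; each row shifts and turns the commanded pose from where the row before left it, along the tool's axes as they then stand; what a row does not reach is not made up. A row lasts 1/8 s, in which the tool goes at most 62.5 mm and 10.7 degrees, less where a joint would pass 70% of its speed; a pose out of reach is approached as far as the arm can. A call with a number of a shift or a turn outside -1 to 1 is refused whole. A call with a gripper value outside its range is refused whole. The fingers move at their own pace and stop on an object; FORCE is the grip in N (left out, the last holds). Time passes only in rows, so rows that do not move let the fingers close, or fill a call up. It gives the time, the measured TCP pose, the force, the opening and the grip force at its end, in the units of the state.
- get_state(): the state, without advancing time (a new reading comes with each control period).
- capture(name): name is "scene" or "top" or "wrist"; returns a dict with "color" (420x560x3 uint8, blue, green, red), "mtx" (3x3 intrinsics, pixels), "R" (3x3) and "t" (3): a world point X has camera coordinates R X + t. Camera axes: x right, y down, z forward; pixel columns grow to the right and rows downward; lengths in m; the calibration is good to about 2 mm. A picture is of the moment at which its call begins. There is no depth.
- close_job(): hands the job in; it is judged then, once.
The state is a dict: "time_s": time; "joints": joint angles; "qd": joint speeds; "joint_torque": joint torques, N m; "tcp_pos": TCP position; "eef_rot": TCP orientation; "contact_force": force on the tool from outside, world axes, zero at the start; "moment": the same for the moment, N m; "gripper_width": finger opening in m; "gripper_force": force on a finger pad.
Only numpy, scipy, OpenCV 4.12 (cv2) and the standard library are available. Lean on these libraries where they do the work, as an engineer would, in place of code of your own. Each camera call takes 0.05 s, during which the arm holds its last target. There are 200 camera calls.

TASK

Take the aluminium sample block off the black plate and seat it flat and square in the pocket of the blue transport nest, then swing the steel hasp over it, fully down over the brass staple. Then push the red-headed locking pin level through the staple loop, above the hasp and from either side, until its head is up against the hasp, and let go. Leave the gauges, tools and other things on the bench where they are.

Things in the scene. Friction and masses are not known exactly. Their poses are not given: they have to be found in the camera images.
- nest: fixed nest, x roughly along the bench's y; origin at its underside's centre, z up. Blue base x -80 to 90, y +-50, 12 mm thick. Black-walled pocket centred on the origin, inside 67 (x) x 47 (y) mm, floor z 12, wall tops z 24, walls 8 thick. Hasp hinge at the -x end between ears (outer faces y +-28, top z 54); brass staple at the +x end
- pocket (a point): centre of the pocket floor, axes as the nest's
- staple (a point): centre of the loop left open above the closed hasp (nest x 58, y 0, z 58.5 mm; nest axes). Staple: inverted U of 6 mm round brass bar in the nest's x-z plane, legs at nest x 46 and 70, crossbar centre z 71.5. Above the closed hasp (its top z 48.5) the opening is 18 mm wide (x) by 20 high, passed along the nest's y from either side
- hasp (a joint): angle of the hasp, rad: 0 = closed (level, down over the staple), starts at about 1.8 to 2.3 (raised, leaning back past upright); it turns about the nest's y axis. A stiff hinge: it stays where it is left; about 1 to 3 N at its end moves it. It cannot close if the block is not down in the pocket
- hasp_hinge (a point): the hasp's hinge axis: nest x = -62, y = 0, z = 46 mm; the axis is along the nest's y
- hasp_grip (a point): middle of the yellow end tab, 158 mm from the hinge axis; x points from hinge to free end. Hasp: flat strap in line with the hinge axis, 36 mm wide (nest y), 5 thick, 175 long from the axis, 34 x 12 mm slot at 103 to 137. Can be pinched by its two side edges at the tab and led round the hinge, turning between the fingers, or pushed over
- plate: fixed black surface plate 200 (x) x 160 (y) x 25 mm, origin at the centre of its underside; it stands left or right of the nest
- block: loose aluminium sample block 64 (x) x 44 (y) x 30 mm (z), 0.16 to 0.32 kg, with an orange stripe and two dark bores in its top; lies on the plate; origin at the centre of its underside. It fits the pocket with its x along the nest's x, either way round; seated, its top is at nest z = 42 mm
- rest: fixed grey V-rest for the pin, 75 x 50 mm foot, holding the pin level; its x is along the pin; origin on the bench. The foot is 8 mm thick; it stands on the other side of the nest from the plate
- pin: loose locking pin, 36 to 59 g, level in the V-rest, axis 38 mm above the bench. Origin on its axis where the head meets the shaft; x along the shaft to the tip (may be rolled about x). Shaft steel, 9 mm diameter, 49 mm long, last 6 tapered. Head: red cylinder 22 mm diameter, x -26 to 0 mm, overhanging the rest, free on both sides, to be pinched from above
- pin_tip (a point): tip of the pin's shaft, 49 mm from the head face
- ring_gauge: steel ring gauge, 44 mm across, 14 mm high, lying near the far edge of the black plate (bystander)
- caliper: digital caliper, 190 mm long, lying beyond the nest (bystander)
- cleaner: green bottle with paper label and blue cap, 52 mm wide, 130 mm tall, standing at the back (bystander)
- driver: screwdriver with orange handle lying beyond the nest, to its left (bystander)
- plug_gauge: turned steel plug gauge standing on end, 28 mm wide, 90 mm tall, at the back left (bystander)
- sample_bin: open blue plastic bin, 110 x 150 x 50 mm, at the back right (bystander)
- pen_cup: grey plastic cup, 70 mm wide, 90 mm tall, far right (bystander)
Things that resemble listed ones, but are neither listed nor needed, are in the scene too. What is shaped like the block but pink is not meant.

How it is judged:
By the outcome, as a careful person would: the job done as asked, in the order asked, and still so for the second after the job is handed in, with the robot touching nothing.
It also fails if it takes over 72 s, if anything falls off the work surface, if the arm or the gripper's body presses on something with over 40 N, if the wrist force passes 120 N, or if a joint passes its speed limit or range.

## Working session

There is one attempt and no reset: what is moved stays moved. The work goes in short steps, Python scripts to look and compute and a shell command to move; the robot and the scene stay as the last step left them, time stands still between calls to the robot, and variables do not carry over. Pictures are saved under pics/ and viewed, at most 10 in all, crops included, and the job is handed in when it is done.

```bash
ls; mkdir -p pics
python3 - <<'E'
from plant import *
import cv2,json
s=get_state();print(s, hold_point_z)
for n in("scene","top"):
    c=capture(n);cv2.imwrite(f"pics/{n}0.png",c["color"]);print(n,c["mtx"],c["R"],c["t"])
E
```

```text
pics
{'time_s': 0.0, 'joints': array([-5.03582719e+01,  2.05905515e+01,  6.32918528e-01, -2.03659102e-02,
       -7.01361246e+01, -1.65081987e+01]), 'qd': array([-0.05560064, -0.00876605, -0.02220958, -0.01805937, -0.06812832,
        0.04661718]), 'joint_torque': array([ 6.16699726e-04, -5.82724428e+01,  2.93059319e+01,  6.99745819e+00,
        7.07093335e-03, -1.25412780e-04]), 'tcp_pos': array([ 0.26496441, -0.62023688,  0.20372543]), 'eef_rot': array([ 1.79904667e+02, -8.28802053e-03, -1.56873399e+02]), 'contact_force': array([-0.13575195, -0.37236776,  0.10442566]), 'moment': array([-0.04073357,  0.00926469,  0.0049685 ]), 'gripper_force': 0.0, 'gripper_width': 0.0879753924147087} 0.0188
scene [[399.33324039   0.         279.32904815]
 [  0.         399.33324039 204.61421457]
 [  0.           0.           1.        ]] [[ 0.67718526  0.73574838 -0.00971845]
 [ 0.59666189 -0.55680299 -0.57789707]
 [-0.4305981   0.38554475 -0.81605179]] [-0.30511662 -0.29742996  1.32979603]
top [[426.53114964   0.         275.74491816]
 [  0.         426.53114964 208.07873918]
 [  0.           0.           1.        ]] [[-0.02543185 -0.99929591 -0.02758436]
 [-0.99734222  0.0272474  -0.06757279]
 [ 0.06827681  0.02579254 -0.99733295]] [-0.02498148  0.53751613  1.15008577]
```

View pics/scene0.png

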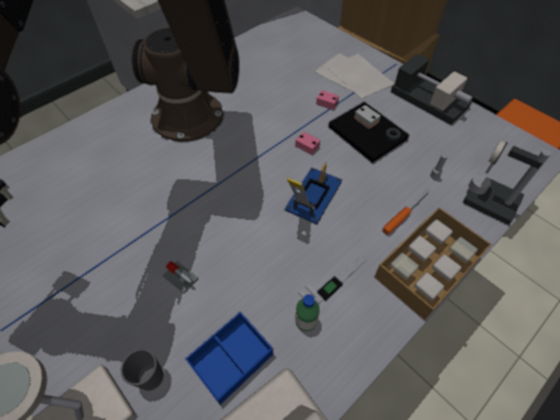

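View pics/top0.png

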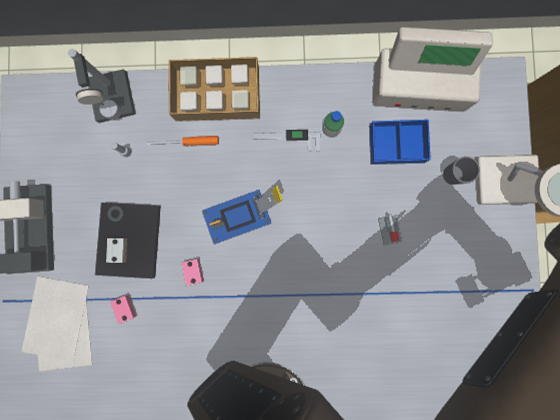

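Scene view: nest at (315,193), plate at (370,130) with the block, pin at (180,270). Top view: block at (116,251), nest centre (237,216) with staple left (213,222) and hasp leaning right (270,197); pin at (392,228) with its red head at (395,237).

```bash
cat > h.py <<'E'
import numpy as np,cv2
from plant import *
from scipy.spatial.transform import Rotation as Ro
def ray(c,p):
    d=c["R"].T@np.linalg.solve(c["mtx"],[p[0],p[1],1.]); o=-c["R"].T@c["t"]; return o,d/np.linalg.norm(d)
def atz(c,p,z):
    o,d=ray(c,p); return o+d*(z-o[2])/d[2]
def tri(*cp):
    A=np.zeros((3,3));b=np.zeros(3)
    for c,p in cp:
        o,d=ray(c,p);M=np.eye(3)-np.outer(d,d);A+=M;b+=M@o
    X=np.linalg.solve(A,b)
    return X,[np.linalg.norm(proj(c,X)-p) for c,p in cp]
def proj(c,X):
    q=c["mtx"]@(c["R"]@np.asarray(X)+c["t"]);return q[:2]/q[2]
def Rt(s=None):
    s=s or get_state(); return Ro.from_euler("xyz",s["eef_rot"],degrees=True).as_matrix()
def shot(n,f):
    c=capture(n);cv2.imwrite(f"pics/{f}.png",c["color"]);np.savez(f"pics/{f}.npz",**c);return c
def load(f): return dict(np.load(f"pics/{f}.npz"))
def togo(X,yaw=None,s=None):
    "shift in tool axes (normalised, total) and spin (normalised) to reach TCP X, tool-y line at yaw"
    s=s or get_state();R=Rt(s);d=R.T@(np.asarray(X)-s["tcp_pos"])/0.15
    print("t",np.round(d,3),"dist mm",np.round(d*150,1),end=" ")
    if yaw is not None:
        y=R[:,1];cur=np.degrees(np.arctan2(y[1],y[0]));e=-((yaw-cur+90)%180-90)  # tool down: +spin about tool z lowers yaw
        print("spin",round(e/360,4),"deg",round(e,2))
E
python3 - <<'E'
from h import *
a=shot("top","t1");b=shot("scene","s1");w=shot("wrist","w1")
for n,p,q,z in(("block",(116,251),(367,117),.055),("ring",(115,213),(393,133),.035),("nestc",(238,215),(314,194),.012),("head",(395,237),(173,267),.038),("tab",(276,193),(295,187),.15),("tip",(390,213),(193,280),.038)):
    print(n,atz(a,p,z).round(3),atz(b,q,z).round(3),tri((a,p),(b,q))[0].round(3))
R=Rt();s=get_state();o=-w["R"].T@w["t"]
print("wristcam in tool",R.T@(o-s["tcp_pos"]),R.T@w["R"].T[:,2],w["mtx"][0,0], R.T@w["R"].T)
E
```

```text
block [0.431 0.388 0.055] [0.446 0.374 0.055] [0.431 0.398 0.03 ]
ring [0.534 0.399 0.035] [0.535 0.397 0.035] [0.534 0.399 0.033]
nestc [0.521 0.066 0.012] [0.522 0.066 0.012] [0.521 0.066 0.011]
head [ 0.45  -0.355  0.038] [ 0.457 -0.355  0.038] [ 0.451 -0.355  0.029]
tab [ 0.564 -0.044  0.15 ] [ 0.543 -0.032  0.15 ] [ 0.56  -0.046  0.179]
tip [ 0.514 -0.344  0.038] [ 0.518 -0.339  0.038] [ 0.516 -0.342  0.038]
wristcam in tool [ 0.06882277  0.00031406 -0.1795353 ] [-0.25741489  0.00135727  0.96630002] 303.5591820905521 [[ 2.11952819e-04 -9.66300952e-01 -2.57414890e-01]
 [ 9.99999069e-01 -1.42222143e-04  1.35727197e-03]
 [-1.34814329e-03 -2.57414938e-01  9.66300022e-01]]
```

Run:
```python
from h import *
togo([.47,-.33,.24]);togo([.44,-.38,.24]);print(Rt().round(3))
```

```text
t [-2.017  1.244 -0.238] dist mm [-302.6  186.7  -35.7] t [-1.702  1.017 -0.238] dist mm [-255.3  152.5  -35.7] [[-0.92  -0.393 -0.   ]
 [-0.393  0.92   0.001]
 [ 0.     0.001 -1.   ]]
```

```bash
python3 -m inch '-0.25 0.15 -0.035 0 1;-0.25 0.15 -0.035 0 1;-0.25 0.15 -0.035 0 1;-0.25 0.15 -0.035 0 1;-0.25 0.15 -0.035 0 1;-0.25 0.15 -0.035 0 1;-0.2 0.12 -0.028 0 1;0 0 0 0 1'
python3 - <<'E'
from h import *
shot("wrist","wp1")
togo([.47,0.03,.30]);togo([.53,.09,.30])
E
```

```text
time_s: 1.25
tcp_pos: [0.441, -0.3782, 0.2408]
eef_rot: [-180.0, 0.0, -156.7]
contact_force: [0.2, 0.4, -0.7]
gripper_width: 0.0874
gripper_force: 0.0
t [-1.259  2.426 -0.396] dist mm [-188.8  364.   -59.5] t [-1.784  2.636 -0.396] dist mm [-267.7  395.4  -59.5]
```

View pics/wp1.png

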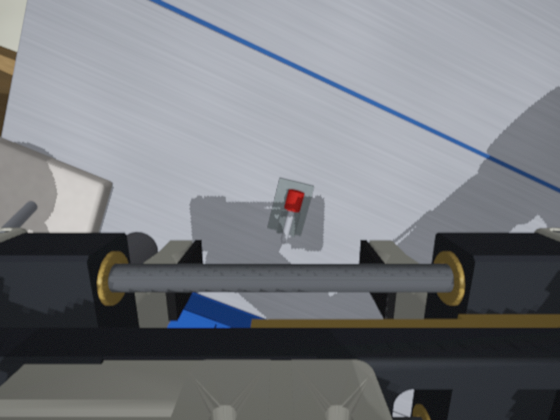

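Wrist view: the pin's red head at (294,200), its shaft running down to (287,235); the gripper hides the lower half of the image.

```bash
python3 - <<'E'
from h import *
togo([.55,0.02,.30]);togo([.6,.14,.30])
E
python3 -m inch '-0.21 0.27 -0.05 0 1;-0.21 0.27 -0.05 0 1;-0.21 0.27 -0.05 0 1;-0.21 0.27 -0.05 0 1;-0.21 0.27 -0.05 0 1;-0.21 0.27 -0.05 0 1;-0.21 0.27 -0.05 0 1;-0.21 0.2 -0.05 0 1'
python3 - <<'E'
from h import *
shot("wrist","wn1")
togo([.58,.14,.30]);
E
```

```text
t [-1.723  2.155 -0.396] dist mm [-258.4  323.2  -59.4] t [-2.345  2.758 -0.396] dist mm [-351.7  413.7  -59.4] time_s: 2.3
tcp_pos: [0.5482, 0.0084, 0.3007]
eef_rot: [-180.0, 0.0, -156.9]
contact_force: [0.4, -0.4, -0.0]
gripper_width: 0.0878
gripper_force: 0.0
t [-0.517  0.71   0.008] dist mm [-77.6 106.5   1.2]
```

```bash
python3 -m inch '-0.17 0.24 0 0 1;-0.17 0.24 0 0 1;-0.17 0.23 0 0 1;0 0 0 0 1;0 0 0 0 1;0 0 0 0 1;0 0 0 0 1;0 0 0 0 1'
python3 - <<'E'
from h import *
c=shot("wrist","wn2")
a=load("wn1");im=np.vstack([a["color"][:300,:],c["color"][:300,:]]);
cv2.imwrite("pics/wn12.png",im)
for z in (.012,.1):
  for q in (a,c): print(proj(q,[.521,.066,z]))
E
```

```text
time_s: 3.35
tcp_pos: [0.5766, 0.1349, 0.3006]
eef_rot: [180.0, 0.0, -156.9]
contact_force: [0.0, -0.2, -1.1]
gripper_width: 0.0876
gripper_force: 0.0
[321.1505298  172.60251023]
[251.9407379  121.58795306]
[330.20264907 182.42685697]
[245.36391817 120.07290966]
```

View pics/wn12.png

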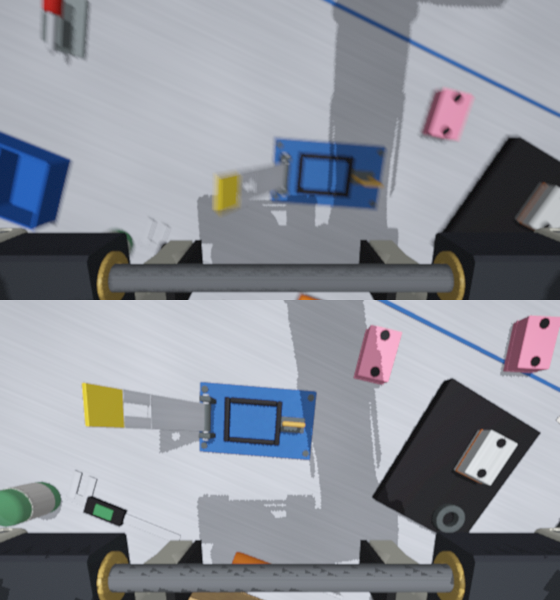

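Both views (the second starts at row 300): nest base corners in view 2 near (206,84), (317,91), (313,160), (200,153); yellow tab at (103,106), staple at (292,125), block top at (487,157) on the plate, pink decoys at (377,55) and (533,45).

```bash
cat >> h.py <<'E'
def quad(c,box,lo,hi):
    "corners of the convex hull of a colour mask in a box (x0,y0,x1,y1)"
    x0,y0,x1,y1=box;h=cv2.cvtColor(c["color"],cv2.COLOR_BGR2HSV)
    m=cv2.inRange(h,np.array(lo),np.array(hi));k=np.zeros_like(m);k[y0:y1,x0:x1]=m[y0:y1,x0:x1]
    k=cv2.morphologyEx(k,cv2.MORPH_OPEN,np.ones((2,2)))
    cs,_=cv2.findContours(k,cv2.RETR_EXTERNAL,cv2.CHAIN_APPROX_NONE)
    H=cv2.convexHull(np.vstack([q for q in cs if cv2.contourArea(q)>15]))
    return cv2.approxPolyN(H,4,ensure_convex=True).reshape(-1,2).astype(float)
E
python3 - <<'E'
from h import *
c=load("wn2");t=load("t1");b=load("s1")
for cc,box,nm in((c,(190,70,330,170),"w2"),(load("wn1"),(270,130,390,212),"w1"),(t,(198,185,275,246),"top"),(b,(280,165,345,225),"scene")):
    q=quad(cc,box,(100,90,30),(125,255,255));X=np.array([atz(cc,p,.012) for p in q])
    L=np.linalg.norm(X-np.roll(X,-1,0),axis=1)
    print(nm,q.tolist(),"\n",X[:,:2].round(4).tolist(),"ctr",X.mean(0).round(4),"sides",L.round(3),"yaws",[round(float(np.degrees(np.arctan2(*(np.roll(X,-1,0)-X)[i,1::-1]))),1) for i in range(4)])
togo([.52,.40,.25]);togo([.49,.33,.2])
E
```

```text
w2 [[317.0, 92.0], [311.0, 160.0], [200.0, 152.0], [201.0, 83.0]] 
 [[0.4458, 0.1374], [0.538, 0.1701], [0.5933, 0.0098], [0.5002, -0.021]] ctr [0.5193 0.0741 0.012 ] sides [0.098 0.169 0.098 0.168] yaws [19.5, -71.0, -161.6, 109.0]
w1 [[386.0, 148.0], [376.0, 209.0], [273.0, 202.0], [277.0, 138.0]] 
 [[0.4485, 0.1405], [0.5394, 0.1713], [0.5934, 0.0156], [0.4998, -0.0172]] ctr [0.5203 0.0776 0.012 ] sides [0.096 0.165 0.099 0.166] yaws [18.7, -70.9, -160.7, 108.0]
top [[272.0, 224.0], [214.0, 245.0], [202.0, 211.0], [260.0, 190.0]] 
 [[0.4936, -0.0276], [0.4401, 0.1332], [0.5345, 0.165], [0.5883, 0.0032]] ctr [0.5141 0.0685 0.012 ] sides [0.169 0.1   0.17  0.1  ] yaws [108.4, 18.6, -71.6, -162.0]
scene [[317.0, 225.0], [285.0, 210.0], [312.0, 168.0], [343.0, 180.0]] 
 [[0.5998, -0.0012], [0.5065, -0.0303], [0.4511, 0.1304], [0.5438, 0.1633]] ctr [0.5253 0.0656 0.012 ] sides [0.098 0.17  0.098 0.174] yaws [-162.7, 109.0, 19.5, -71.2]
t [-0.346  1.773  0.337] dist mm [-51.9 265.9  50.6] t [0.021 1.422 0.671] dist mm [  3.2 213.3 100.6]
```

```bash
python3 - <<'E'
from h import *
togo([.495,.41,.2])
E
python3 -m inch '-0.02 0.34 0.05 0 1;-0.02 0.34 0.1 0 1;-0.02 0.34 0.1 0 1;-0.02 0.34 0.2 0 1;-0.02 0.34 0.22 0 1;0 0 0 0 1;0 0 0 0 1;0 0 0 0 1'
python3 - <<'E'
from h import *
c=shot("wrist","wb1")
print(proj(c,[.431,.39,.055]))
E
```

```text
t [-0.219  1.899  0.671] dist mm [-32.8 284.9 100.6] time_s: 4.4
tcp_pos: [0.491, 0.3754, 0.201]
eef_rot: [180.0, 0.1, -156.9]
contact_force: [-0.5, -0.4, 0.1]
gripper_width: 0.0875
gripper_force: 0.0
[314.9367537  147.04357203]
```

View pics/wb1.png

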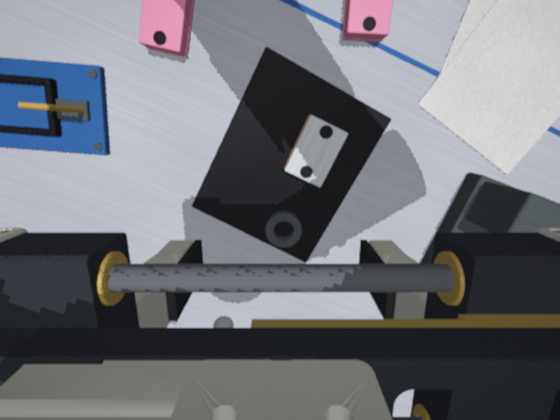

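Wrist view: block top with corners near (317,114), (348,128), (320,188), (287,173), long side nearly along world x; ring gauge at (284,230), staple at (60,107).

```bash
cat >> h.py <<'E'
def block(c,box,z=.055,thr=(0,0,95),hi=(180,60,255)):
    q=quad(c,box,thr,hi);X=np.array([atz(c,p,z) for p in q])
    e=np.roll(X,-1,0)-X;L=np.linalg.norm(e,axis=1)
    print(q.tolist(),"ctr",X.mean(0).round(4),"sides",L.round(4),"yaws",np.degrees(np.arctan2(e[:,1],e[:,0])).round(1));return X
E
python3 - <<'E'
from h import *
c=load("wb1");t=load("t1");b=load("s1")
block(c,(280,108,355,195));block(t,(102,230,130,270));block(b,(350,100,385,130))
print(get_state()["joints"])
togo([.485,.385,.14],86)
E
```

```text
[[281.0, 177.0], [311.0, 114.0], [348.0, 133.0], [357.0, 197.0]] ctr [0.4357 0.4032 0.055 ] sides [0.0719 0.0433 0.0696 0.0864] yaws [177.8  87.3  34.6 -81.8]
[[124.0, 239.0], [124.0, 263.0], [107.0, 263.0], [107.0, 239.0]] ctr [0.4314 0.3891 0.055 ] sides [0.0635 0.0456 0.0636 0.0458] yaws [ 1.799e+02  8.860e+01  1.000e-01 -9.150e+01]
[[342.0, 101.0], [385.0, 101.0], [385.0, 115.0], [371.0, 123.0]] ctr [0.4325 0.4076 0.055 ] sides [0.1374 0.066  0.0596 0.1292] yaws [ 46.7 -51.3 -96.5 175.3]
[ 5.54807593e+01  1.53021941e+01 -7.30043322e+00  9.57647459e-03
 -6.72983550e+01 -1.22418779e+02]
t [0.012 0.075 0.407] dist mm [ 1.8 11.2 61. ] spin 0.0752 deg 27.07
```

```bash
python3 -m inch '0 0.025 0.13 0.025 1;0 0.025 0.13 0.025 1;0 0.025 0.13 0.025 1;0 0 0 0 1;0 0 0 0 1;0 0 0 0 1;0 0 0 0 1;0 0 0 0 1'
cat >> h.py <<'E'
def comp(c,seed,lo=(0,0,95),hi=(180,60,255),n=4):
    h=cv2.cvtColor(c["color"],cv2.COLOR_BGR2HSV);m=cv2.inRange(h,np.array(lo),np.array(hi))
    l=cv2.connectedComponents(m)[1];k=np.uint8(l==l[seed[1],seed[0]])
    cs,_=cv2.findContours(k,cv2.RETR_EXTERNAL,cv2.CHAIN_APPROX_NONE);q=cv2.approxPolyN(cv2.convexHull(max(cs,key=cv2.contourArea)),n,ensure_convex=True)
    return q.reshape(-1,2).astype(float)
def rect(c,q,z):
    X=np.array([atz(c,p,z) for p in q]);e=np.roll(X,-1,0)-X
    print(q.tolist(),"ctr",X.mean(0).round(4),"sides",np.linalg.norm(e,axis=1).round(4),"yaws",np.degrees(np.arctan2(e[:,1],e[:,0])).round(1));return X.mean(0)
E
python3 - <<'E'
from h import *
c=shot("wrist","wb2");print(get_state()["tcp_pos"],get_state()["joints"][5]);p=proj(c,[.431,.39,.055]);print(p)
for cc,s in((c,p.astype(int)),(load("wb1"),(316,155)),(load("s1"),(367,118))):
    for v in (95,140): 
        try: rect(cc,comp(cc,s,(0,0,v)),.055)
        except Exception as e: print(e)
x0,y0=(p-[110,90]).astype(int);cv2.imwrite("pics/wb2c.png",cv2.resize(c["color"][max(y0,0):y0+180,x0:x0+220],None,fx=3,fy=3)); print(max(y0,0),x0)
E
```

```text
time_s: 5.45
tcp_pos: [0.4876, 0.3868, 0.1417]
eef_rot: [180.0, 0.0, 176.2]
contact_force: [0.1, -1.0, -1.0]
gripper_width: 0.0874
gripper_force: 0.0
[0.48753817 0.38675804 0.14163348] -150.21561130266926
[279.10771291 143.17746202]
[[308.0, 109.0], [308.0, 185.0], [258.0, 185.0], [255.0, 109.0]] ctr [0.4354 0.3924 0.055 ] sides [0.0643 0.0445 0.0643 0.0442] yaws [ -2.5 -93.8 177.3  86.2]
[[309.0, 184.0], [258.0, 185.0], [256.0, 110.0], [307.0, 109.0]] ctr [0.4354 0.3927 0.055 ] sides [0.0453 0.0635 0.0426 0.0635] yaws [-92.7 176.6  87.3  -0.9]
[[348.0, 133.0], [320.0, 188.0], [283.0, 170.0], [310.0, 113.0]] ctr [0.4354 0.3922 0.055 ] sides [0.0642 0.0449 0.0645 0.0447] yaws [ -2.  -92.8 177.9  86.7]
[[347.0, 133.0], [319.0, 188.0], [283.0, 169.0], [311.0, 115.0]] ctr [0.4357 0.392  0.055 ] sides [0.0642 0.0444 0.0623 0.0419] yaws [ -2.  -94.7 175.8  87.8]
[[380.0, 116.0], [371.0, 122.0], [355.0, 112.0], [365.0, 105.0]] ctr [0.4377 0.3873 0.055 ] sides [0.041  0.0632 0.0478 0.0651] yaws [ -92.5 -178.5   89.8   -4.6]
[[559.0, 0.0], [559.0, 419.0], [0.0, 419.0], [0.0, 0.0]] ctr [0.3032 0.1246 0.055 ] sides [1.6298 1.0631 1.677  2.3037] yaws [ -64.6 -132.7  159.5   46.3]
53 169
```

View pics/wb2c.png

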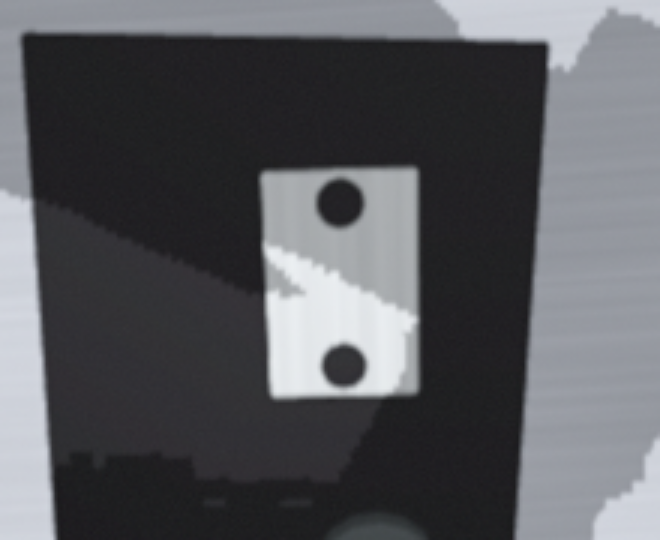

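Crop: block top lies squarely in the picture (bores at crop (340,203) and (343,365)); corners match the fitted quad. Now triangulate the block and the hasp tab.

Run:
```python
from h import *
a=load("wb1");b=load("wb2");t=load("t1");s=load("s1");w2=load("wn2");w1=load("wn1")
pa=comp(a,(316,155)).mean(0);pb=comp(b,(279,143)).mean(0)
print("block",tri((a,pa),(b,pb)),tri((a,pa),(b,pb),(t,np.array([115.5,251.])),(s,np.array([367.75,113.75]))))
def yel(c,box):
    h=cv2.cvtColor(c["color"],cv2.COLOR_BGR2HSV);m=cv2.inRange(h,np.array((22,150,90)),np.array((34,255,255)))
    x0,y0,x1,y1=box;k=np.zeros_like(m);k[y0:y1,x0:x1]=m[y0:y1,x0:x1];ys,xs=np.nonzero(k);return np.array([xs.mean(),ys.mean()]),len(xs),(xs.min(),xs.max(),ys.min(),ys.max())
P=[(w2,(60,60,160,150)),(t,(260,175,300,210)),(s,(280,170,320,215)),(w1,(200,160,260,215))]
o=[(c,yel(c,bx)) for c,bx in P]
for c,v in o: print(v)
yaw=np.radians(108.7);N=np.array([[np.cos(yaw),-np.sin(yaw)],[np.sin(yaw),np.cos(yaw)]])
for idx in((0,1),(0,2),(1,2),(0,1,2)):
    X,r=tri(*[(o[i][0],o[i][1][0]) for i in idx]);n=N.T@(X[:2]-[.515,.066])
    print(idx,X.round(4),np.round(r,1),"nest",n.round(3),"ang",np.arctan2(X[2]-.046,n[0]+.062),"r",np.hypot(X[2]-.046,n[0]+.062))
```

```text
block (array([0.43464254, 0.39250312, 0.05134815]), [np.float64(0.03415631971914788), np.float64(0.04167073724186536)]) (array([0.43376634, 0.39253091, 0.04882335]), [np.float64(0.9640965472605185), np.float64(1.1463612049069698), np.float64(1.0040875515946506), np.float64(0.26260303130357915)])
(array([102.4600939, 105.8464118]), 1491, (np.int64(83), np.int64(122), np.int64(84), np.int64(126)))
(array([276.60227273, 194.18181818]), 88, (np.int64(272), np.int64(281), np.int64(186), np.int64(202)))
(array([294.04347826, 181.95652174]), 23, (np.int64(288), np.int64(300), np.int64(179), np.int64(185)))
(array([226.82183908, 192.11111111]), 522, (np.int64(218), np.int64(236), np.int64(176), np.int64(209)))
(0, 1) [ 0.5576 -0.0464  0.1924] [0.5 0.2] nest [-0.12  -0.004] ang 1.9490741176848698 r 0.15751065508182074
(0, 2) [ 0.5564 -0.0468  0.1938] [2.2 0.8] nest [-0.12  -0.003] ang 1.9455203617238175 r 0.15878751400536495
(1, 2) [ 0.5562 -0.0474  0.195 ] [0.5 0.5] nest [-0.121 -0.003] ang 1.945505323359007 r 0.16016274263369334
(0, 1, 2) [ 0.5566 -0.0467  0.1939] [2.  0.2 0.9] nest [-0.12  -0.003] ang 1.9451024296096935 r 0.158915880030021
```

Run:
```python
from h import *
togo([.4350,.3924,.040],87.4)
```

```text
t [0.352 0.014 0.677] dist mm [ 52.8   2.1 101.6] spin -0.0034 deg -1.24
```

```bash
python3 -m inch '0.176 0.007 0.1 -0.0034 1;0.176 0.007 0.1 0 1;0 0 0.2 0 1;0 0 0.2 0 1;0 0 0.077 0 1;0 0 0 0 1;0 0 0 0 0.3;0 0 0 0 0.3' 30
python3 -m inch '0 0 0 0 0.3;0 0 0 0 0.3;0 0 0 0 0.3;0 0 -0.1 0 0.3;0 0 -0.3 0 0.3;0 0 -0.3 0 0.3;0 0 0 0 0.3;0 0 0 0 0.3'
python3 - <<'E'
from h import *
c=shot("wrist","wb3");cv2.imwrite("pics/wb3.png",c["color"])
togo([.518,.068,.16],18.7)
E
```

```text
time_s: 6.5
tcp_pos: [0.4354, 0.3924, 0.0409]
eef_rot: [179.9, 0.1, 177.4]
contact_force: [-0.0, -0.6, 0.4]
gripper_width: 0.073
gripper_force: 0.0
time_s: 7.5
tcp_pos: [0.4348, 0.3917, 0.1454]
eef_rot: [179.9, 0.0, 177.3]
contact_force: [-0.6, -0.2, 0.2]
gripper_width: 0.0263
gripper_force: 0.0
t [-0.655 -2.128 -0.102] dist mm [ -98.3 -319.2  -15.3] spin 0.1907 deg 68.65
```

View pics/wb3.png

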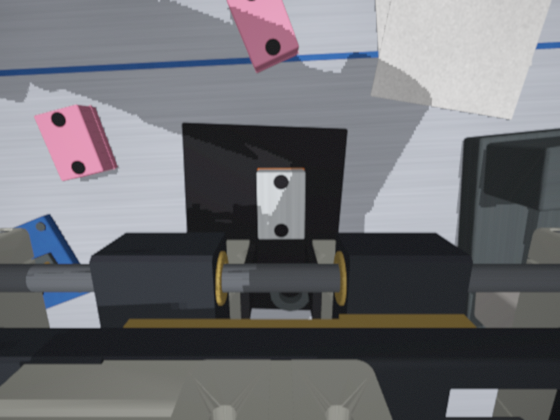

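The fingers were still closing when I lifted, and the block is still on the plate at (281,203). I measure it again before regrasping.

Run:
```python
from h import *
c=load("wb3")
for v in (95,140): rect(c,comp(c,(270,205),(0,0,v)),.055)
print(proj(c,[.435,.3925,.055]))
```

```text
[[304.0, 238.0], [258.0, 238.0], [254.0, 170.0], [304.0, 169.0]] ctr [0.4335 0.3921 0.055 ] sides [0.0435 0.0643 0.0445 0.0652] yaws [-92.7 179.4  88.5  -1.5]
[[304.0, 171.0], [303.0, 237.0], [258.0, 237.0], [256.0, 170.0]] ctr [0.4335 0.3923 0.055 ] sides [0.0624 0.0425 0.0633 0.0428] yaws [ -2.4 -92.7 177.9  86.2]
[280.57856381 206.28803795]
```

```bash
python3 -m inch '0 0.003 0 0 0.8;0 0 0 0 0.8;0 0 0.1 0 0.8;0 0 0.1 0 0.8;0 0 0.1 0 0.8;0 0 0.1 0 0.8;0 0 0.1 0 0.8;0 0 0.1 0 0.8'
python3 -m inch '0 0 0.1 0 0.8;0 0 0 0 0.8;0 0 0 0 0.2;0 0 0 0 0.2;0 0 0 0 0.2;0 0 0 0 0.2;0 0 0 0 0.2;0 0 0 0 0.2' 30
python3 - <<'E'
from h import *
s=get_state();print(s["tcp_pos"],s["gripper_width"],s["gripper_force"])
E
```

```text
time_s: 8.55
tcp_pos: [0.4349, 0.3922, 0.0537]
eef_rot: [-180.0, -0.0, 177.4]
contact_force: [0.4, -0.0, 1.3]
gripper_width: 0.0702
gripper_force: 0.0
time_s: 9.55
tcp_pos: [0.4349, 0.3922, 0.0399]
eef_rot: [180.0, 0.0, 177.4]
contact_force: [-0.6, -0.6, -0.1]
gripper_width: 0.0193
gripper_force: 0.0
[0.4349279  0.39222495 0.03985899] 0.019324971023013837 0.0
```

Run:
```python
from h import *
c=shot("wrist","wb4");t=shot("top","t4")["color"][180:300,60:200];s=shot("scene","s4")["color"][70:190,300:440]
cv2.imwrite("pics/m4.png",np.vstack([cv2.resize(c["color"][100:400],(760,300)),np.hstack([cv2.resize(t,(380,300)),cv2.resize(s,(380,300))])]))
```

```text
(no output)
```

View pics/m4.png

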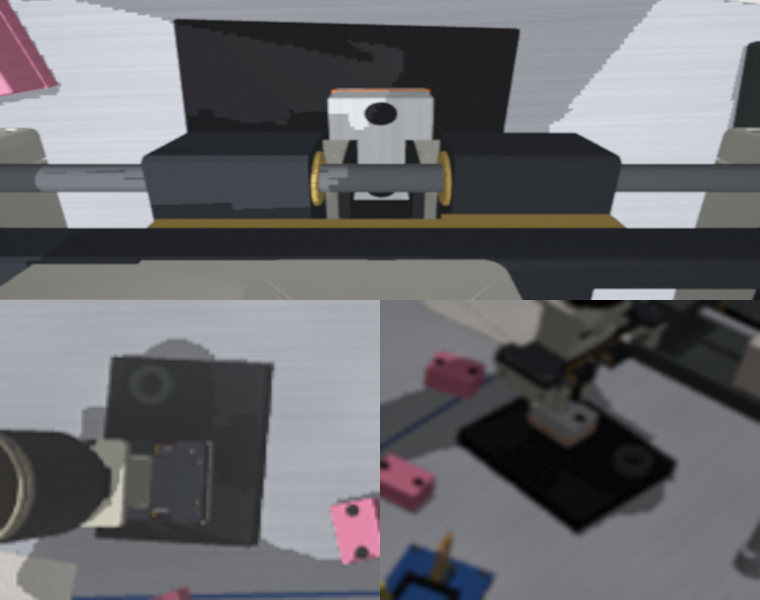

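Composite: the block (bore at (380,113)) seems unmoved, with the fingers nearly shut above it rather than around it; in the top crop it is hidden under the gripper. I check this numerically.

Run:
```python
from h import *
c=load("wb4");s=get_state();R=Rt(s)
yw=np.radians(-2.3);u=np.array([np.cos(yw),np.sin(yw),0]);v=np.array([-u[1],u[0],0])
for n,ctr in(("top",[.4345,.3923,.055]),):
    for a,b in((-.032,.022),(-.032,-.022),(-.02,0)): print(n,a,b,proj(c,np.array(ctr)+a*u+b*v).round(1))
g=cv2.cvtColor(c["color"],cv2.COLOR_BGR2HSV)
for r in (185,188,190,192,195,200,210,220,225,230): 
    row=g[r,225:340]; w=np.nonzero((row[:,2]>110)&(row[:,1]<70))[0]; print(r,225+w.min() if len(w) else None,225+w.max() if len(w) else None,len(w))
for dz in (0,-.01,-.0188,-.03):
  for x in (.0095,-.0095): print("tip z",dz,x,[proj(c,s["tcp_pos"]+R@np.array([x,y,dz])).round(0).tolist() for y in(-.0097,.0097)])
for r in (232,236,240,244,248,252,258): print(r,[ (x,int(g[r,x,2])) for x in range(240,325,6)])
```

```text
top -0.032 0.022 [319.  196.3]
top -0.032 -0.022 [239.7 196.7]
top -0.02 0 [279.5 217.3]
185 None None 0
188 255 267 13
190 None None 0
192 246 315 70
195 244 316 73
200 241 318 78
210 241 318 56
220 242 318 57
225 242 318 77
230 243 318 76
tip z 0 0.0095 [[264.0, 227.0], [295.0, 227.0]]
tip z 0 -0.0095 [[264.0, 256.0], [295.0, 256.0]]
tip z -0.01 0.0095 [[263.0, 233.0], [296.0, 233.0]]
tip z -0.01 -0.0095 [[264.0, 262.0], [296.0, 262.0]]
tip z -0.0188 0.0095 [[262.0, 238.0], [297.0, 238.0]]
tip z -0.0188 -0.0095 [[263.0, 269.0], [296.0, 269.0]]
tip z -0.03 0.0095 [[261.0, 245.0], [298.0, 245.0]]
tip z -0.03 -0.0095 [[262.0, 278.0], [297.0, 278.0]]
232 [(240, 31), (246, 173), (252, 171), (258, 174), (264, 171), (270, 172), (276, 176), (282, 172), (288, 170), (294, 169), (300, 175), (306, 173), (312, 175), (318, 122), (324, 31)]
236 [(240, 32), (246, 173), (252, 171), (258, 174), (264, 171), (270, 173), (276, 175), (282, 172), (288, 170), (294, 169), (300, 175), (306, 173), (312, 174), (318, 107), (324, 33)]
240 [(240, 112), (246, 148), (252, 147), (258, 84), (264, 164), (270, 173), (276, 174), (282, 173), (288, 170), (294, 169), (300, 81), (306, 152), (312, 148), (318, 123), (324, 63)]
244 [(240, 137), (246, 136), (252, 136), (258, 31), (264, 163), (270, 171), (276, 175), (282, 171), (288, 170), (294, 168), (300, 32), (306, 118), (312, 137), (318, 137), (324, 67)]
248 [(240, 138), (246, 136), (252, 137), (258, 32), (264, 162), (270, 171), (276, 175), (282, 172), (288, 170), (294, 168), (300, 29), (306, 79), (312, 137), (318, 136), (324, 65)]
252 [(240, 137), (246, 137), (252, 128), (258, 33), (264, 161), (270, 171), (276, 174), (282, 172), (288, 170), (294, 169), (300, 29), (306, 41), (312, 136), (318, 137), (324, 90)]
258 [(240, 130), (246, 138), (252, 119), (258, 33), (264, 161), (270, 172), (276, 173), (282, 172), (288, 170), (294, 169), (300, 27), (306, 31), (312, 139), (318, 136), (324, 104)]
```

The finger tips show at row 239, which puts their ends about 19 mm behind the reported TCP, so they passed over the block. I go lower (still clear of the plate either way) and close again.

```bash
python3 -m inch '0 0 -0.05 0 0.8;0 0 0 0 0.8;0 0 0 0 0.8;0 0 0 0 0.8;0 0 0 0 0.8;0 0 0 0 0.8;0 0 0.05 0 0.8;0 0 0.04 0 0.8'
python3 -m inch '0 0 0.04 0 0.8;0 0 0 0 0.3;0 0 0 0 0.3;0 0 0 0 0.3;0 0 0 0 0.3;0 0 0 0 0.3;0 0 0 0 0.3;0 0 0 0 0.3' 30
```

```text
time_s: 10.7
tcp_pos: [0.4348, 0.392, 0.0331]
eef_rot: [-180.0, -0.0, 177.4]
contact_force: [1.0, -0.2, 0.8]
gripper_width: 0.0702
gripper_force: 0.0
time_s: 11.7
tcp_pos: [0.435, 0.3924, 0.028]
eef_rot: [180.0, 0.0, 177.4]
contact_force: [-0.4, -0.2, 2.5]
gripper_width: 0.0432
gripper_force: 30.0
```

```bash
python3 -m inch '0 0 0 0 0.6;0 0 0 0 0.6;0 0 0.02 0 0.6;0 0 0.02 0 0.6;0 0 0 0 0.6;0 0 0 0 0.3;0 0 0 0 0.3;0 0 0 0 0.3' 35
python3 -m inch '0 0 0 0 0.3;0 0 -0.05 0 0.3;0 0 -0.2 0 0.3;0 0 -0.3 0 0.3;0 0 -0.3 0 0.3;0 0 -0.1 0 0.3;0 0 0 0 0.3;0 0 0 0 0.3'
python3 - <<'E'
from h import *
c=shot("wrist","wb5")
togo([.518,.068,.19],18.7)
s=get_state();R=Rt(s);w=load("wb5")
# block top far edge in picture
g=cv2.cvtColor(c["color"],cv2.COLOR_BGR2HSV)
for r in range(170,240,6):
    row=g[r,215:350];k=np.nonzero((row[:,2]>110)&(row[:,1]<60))[0];print(r,(215+k.min(),215+k.max(),len(k)) if len(k) else None)
for zz in (-.02,-.025,-.03,-.035): print(zz,[proj(c,s["tcp_pos"]+R@np.array([.032,y,zz])).round(1).tolist() for y in(-.022,.022)])
E
```

```text
time_s: 12.7
tcp_pos: [0.4349, 0.3923, 0.0218]
eef_rot: [180.0, 0.0, 177.4]
contact_force: [-0.2, 0.8, -0.6]
gripper_width: 0.0438
gripper_force: 35.0
time_s: 13.7
tcp_pos: [0.4341, 0.3913, 0.1625]
eef_rot: [-179.9, -0.1, 177.3]
contact_force: [-0.2, -0.4, -1.6]
gripper_width: 0.0439
gripper_force: 35.0
t [-0.658 -2.128 -0.18 ] dist mm [ -98.7 -319.1  -27. ] spin 0.1907 deg 68.65
170 (np.int64(342), np.int64(349), 8)
176 (np.int64(341), np.int64(349), 9)
182 (np.int64(341), np.int64(349), 9)
188 (np.int64(340), np.int64(349), 10)
194 (np.int64(340), np.int64(349), 10)
200 (np.int64(241), np.int64(349), 89)
206 (np.int64(238), np.int64(349), 96)
212 (np.int64(237), np.int64(349), 85)
218 (np.int64(237), np.int64(349), 74)
224 (np.int64(237), np.int64(349), 73)
230 (np.int64(238), np.int64(349), 76)
236 (np.int64(239), np.int64(349), 98)
-0.02 [[238.8, 199.3], [320.3, 199.3]]
-0.025 [[237.6, 201.4], [321.5, 201.4]]
-0.03 [[236.3, 203.7], [322.8, 203.7]]
-0.035 [[234.8, 206.1], [324.2, 206.1]]
```

```bash
python3 -m inch '-0.1 -0.304 0 0 0.3;-0.1 -0.304 0 0 0.3;-0.1 -0.304 0 0 0.3;-0.1 -0.304 0 0 0.3;-0.1 -0.304 0 0 0.3;-0.1 -0.304 0 0 0.3;-0.072 -0.304 0 0 0.3;0 0 0 -0.028 0.3'
python3 -m inch '0 0 0 -0.028 0.3;0 0 0 -0.028 0.3;0 0 0 -0.028 0.3;0 0 0 -0.028 0.3;0 0 0 -0.028 0.3;0 0 0 -0.028 0.3;0 0 0 -0.028 0.3;0 0 0 -0.028 0.3'
python3 -m inch '0 0 0.1 -0.028 0.3;0 0 0.1 -0.028 0.3;0 0 0.1 -0.0015 0.3;0 0 0.06 0 0.3;0 0 0 0 0.3;0 0 0 0 0.3;0 0 0 0 0.3;0 0 0 0 0.3'
python3 - <<'E'
from h import *
c=shot("wrist","wn3");t=shot("top","tn3");s=shot("scene","sn3");togo([.520,.068,.10],18.7);st=get_state();print(st["joints"][5],st["gripper_width"])
p=t["color"][170:250,190:290];q=s["color"][150:240,260:360]
cv2.imwrite("pics/m5.png",np.hstack([cv2.resize(c["color"],(560,420)),np.vstack([cv2.resize(p,(240,210)),cv2.resize(q,(240,210))])]))
E
```

```text
time_s: 14.75
tcp_pos: [0.5202, 0.0656, 0.1627]
eef_rot: [-179.9, -0.2, -172.6]
contact_force: [0.0, -0.3, -2.5]
gripper_width: 0.0437
gripper_force: 35.0
time_s: 15.75
tcp_pos: [0.5201, 0.0684, 0.1627]
eef_rot: [179.9, -0.1, -91.6]
contact_force: [-0.4, -0.1, -3.1]
gripper_width: 0.0434
gripper_force: 35.0
time_s: 16.75
tcp_pos: [0.5211, 0.0688, 0.1107]
eef_rot: [-180.0, 0.0, -71.2]
contact_force: [-0.5, -0.4, -1.9]
gripper_width: 0.0439
gripper_force: 35.0
t [0.003 0.008 0.07 ] dist mm [ 0.4  1.2 10.5] spin 0.0002 deg 0.07
-10.153177842579925 0.04362438684817319
```

View pics/m5.png

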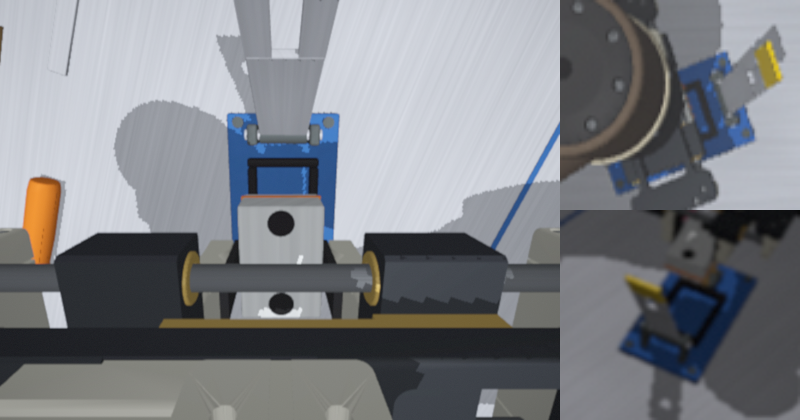

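Wrist view with the held block: nest -x base corners at (228,113) and (339,113), the pocket's -x wall from (248,160) to (318,160), block top between columns 238 and 322 with its far edge at row 205; the hasp leans back clear above.

Run:
```python
from h import *
c=load("wn3");im=c["color"];h=cv2.cvtColor(im,cv2.COLOR_BGR2HSV);s=get_state()
g=im.astype(float).mean(2)
blue=((h[...,0]>100)&(h[...,0]<125)&(h[...,1]>110)).astype(float)
L=[];Rr=[];WL=[];WR=[]
for r in range(150,232,4):
    k=np.nonzero(blue[r,215:355])[0]+215; L.append((k.min()-.5,r));Rr.append((k.max()+.5,r))
print("base L",L[::5],"R",Rr[::5])
yaw=np.radians(108.7)
def W(p,z): return atz(c,p,z)
def fit(P,z):
    X=np.array([W(p,z)[:2] for p in P]);v=cv2.fitLine(X.astype(np.float32),cv2.DIST_HUBER,0,1e-4,1e-4).ravel();
    return v[2:],np.degrees(np.arctan2(v[1],v[0]))%180
for n,P in(("L",L),("R",Rr)): print(n,fit(P,.012))
a,b=fit(L,.012),fit(Rr,.012)
for yw in (108.7,(a[1]+b[1])/2):
    nx=np.array([np.cos(np.radians(yw)),np.sin(np.radians(yw))]);ny=np.array([-nx[1],nx[0]])
    print("yaw",yw,"base y edges about tcp",(a[0]-s["tcp_pos"][:2])@ny,(b[0]-s["tcp_pos"][:2])@ny)
    for nme,z,pts in(("base-x",.012,[(x,next(r for r in range(95,140) if blue[r,x])-.5) for x in (232,236,240,330,334)]),):
        print(nme,pts,[round(float((W(p,z)[:2]-s["tcp_pos"][:2])@nx),4) for p in pts])
    dark=lambda x:[r for r in range(145,185) if im[r,x].max()<60]
    print([(x,min(dark(x)),max(dark(x))) for x in (260,270,280,290,300)])
    print("wall outer",[round(float((W((x,min(dark(x))-.5),.024)[:2]-s["tcp_pos"][:2])@nx),4) for x in (260,280,300)])
for r in (170,176,182): 
    k=[x for x in range(235,330) if im[r,x].max()<60];print("walls row",r,k, [round(float((W((x,r),.024)[:2]-s["tcp_pos"][:2])@ny),4) for x in (min(k)-.5,max(k)+.5)])
for r in (206,212,220,228):
    k=np.nonzero((h[r,200:360,2]>110)&(h[r,200:360,1]<60))[0]+200;print("blk",r,k.min(),k.max())
R=Rt(s)
for zz in (-.022,-.026,-.033): print(zz,[proj(c,s["tcp_pos"]+R@np.array([.032,y,zz])).round(1).tolist() for y in(-.022,.022)])
print("col280",[(r,im[r,265].tolist()) for r in range(190,212,2)])
```

```text
base L [(np.float64(228.5), 150), (np.float64(229.5), 170), (np.float64(229.5), 190), (np.float64(230.5), 210), (np.float64(231.5), 230)] R [(np.float64(336.5), 150), (np.float64(335.5), 170), (np.float64(334.5), 190), (np.float64(333.5), 210), (np.float64(332.5), 230)]
L (array([0.5728058 , 0.06439658], dtype=float32), np.float32(108.65931))
R (array([0.47767934, 0.04110095], dtype=float32), np.float32(108.52272))
yaw 108.7 base y edges about tcp -0.047694956220587115 0.04987870233175206
base-x [(232, 113.5), (236, 113.5), (240, 113.5), (330, 113.5), (334, 113.5)] [-0.0808, -0.0808, -0.0809, -0.081, -0.081]
[(260, 159, 166), (270, 159, 166), (280, 159, 166), (290, 159, 166), (300, 159, 166)]
wall outer [-0.043, -0.043, -0.043]
yaw 108.59102 base y edges about tcp -0.047734321864803406 0.04985520031726799
base-x [(232, 113.5), (236, 113.5), (240, 113.5), (330, 113.5), (334, 113.5)] [-0.0808, -0.0808, -0.0808, -0.081, -0.0811]
[(260, 159, 166), (270, 159, 166), (280, 159, 166), (290, 159, 166), (300, 159, 166)]
wall outer [-0.0429, -0.043, -0.0431]
walls row 170 [248, 249, 250, 251, 252, 253, 254, 255, 256, 310, 311, 312, 313, 314, 315, 316, 317] [-0.0296, 0.0319]
walls row 176 [249, 250, 251, 252, 253, 254, 255, 256, 309, 310, 311, 312, 313, 314, 315, 316, 317] [-0.0288, 0.0321]
walls row 182 [249, 250, 251, 252, 253, 254, 255, 256, 309, 310, 311, 312, 313, 314, 315, 316] [-0.029, 0.0314]
blk 206 200 359
blk 212 200 359
blk 220 200 359
blk 228 200 359
-0.022 [[240.0, 199.1], [322.4, 199.1]]
-0.026 [[239.0, 200.8], [323.4, 200.8]]
-0.033 [[237.1, 204.1], [325.3, 204.1]]
col280 [(190, [140, 86, 47]), (192, [139, 85, 45]), (194, [132, 104, 98]), (196, [68, 98, 158]), (198, [128, 128, 135]), (200, [130, 127, 124]), (202, [132, 130, 126]), (204, [131, 128, 125]), (206, [153, 150, 147]), (208, [170, 167, 164]), (210, [171, 168, 165])]
```

Run:
```python
from h import *
c=load("wn3");g=c["color"].astype(float).mean(2);s=get_state();R=Rt(s)
for r in (206,212,218,224,230):
    d=np.diff(g[r]);print(r,"L",[(x,int(d[x])) for x in range(228,248) if abs(d[x])>12],"R",[(x,int(d[x])) for x in range(312,336) if abs(d[x])>12])
for x in (.032,.02,.01): print(x,[proj(c,s["tcp_pos"]+R@np.array([x,y,-.0255])).round(1).tolist() for y in(-.022,.022)])
```

```text
206 L [(229, -29), (230, -28), (236, 15), (237, 29)] R [(322, -15), (323, -29), (324, -15), (333, 36), (334, 62), (335, 26)]
212 L [(229, -19), (230, -31), (231, -13), (236, 24), (237, 38), (238, 13)] R [(323, -37), (324, -27), (333, 58), (334, 63)]
218 L [(230, -37), (231, -24), (236, 24), (237, 41), (238, 13)] R [(322, -13), (323, -37), (324, -26), (333, 59), (334, 55)]
224 L [(230, -34), (231, -29), (236, 21), (237, 39), (238, 15)] R [(322, -15), (323, -35), (324, -22), (332, 36), (333, 63), (334, 28)]
230 L [(230, -28), (231, -30), (237, 31), (238, 27)] R [(322, -15), (332, 33), (333, 48)]
0.032 [[239.1, 200.6], [323.3, 200.6]]
0.02 [[239.9, 222.5], [322.5, 222.5]]
0.01 [[240.5, 240.1], [321.8, 240.2]]
```

```bash
python3 -m inch '-0.006 0.009 0 0 0.3;0 0 0.12 0 0.3;0 0 0.12 0 0.3;0 0 0.12 0 0.3;0 0 0.12 0 0.3;0 0 0.1 0 0.3;0 0 0 0 0.3;0 0 0 0 0.3'
python3 -m inch '0 0 0.007 0 0.3;0 0 0.007 0 0.3;0 0 0.007 0 0.3;0 0 0.007 0 0.3;0 0 0.007 0 0.3;0 0 0 0 0.3;0 0 0 0 0.3;0 0 0 0 0.3'
```

```text
time_s: 17.9
tcp_pos: [0.5197, 0.0693, 0.0238]
eef_rot: [-180.0, -0.0, -71.2]
contact_force: [0.2, 0.5, -2.0]
gripper_width: 0.0434
gripper_force: 35.0
time_s: 18.9
tcp_pos: [0.5199, 0.0684, 0.0192]
eef_rot: [-180.0, -0.1, -71.2]
contact_force: [-1.9, -5.7, 9.0]
gripper_width: 0.0435
gripper_force: 35.0
```

```bash
python3 -m inch '0.003 0.002 0 0 0.3;0.003 0.002 0 0 0.3;0 0 0 0 0.3;0 0 0 0 0.3;0 0 0.007 0 0.3;0 0 0.007 0 0.3;0 0 0 0 0.3;0 0 0 0 0.3'
```

```text
time_s: 19.9
tcp_pos: [0.5202, 0.0675, 0.0174]
eef_rot: [-179.9, -0.1, -71.2]
contact_force: [0.4, -6.0, 8.8]
gripper_width: 0.0439
gripper_force: 35.0
```

```bash
python3 -m inch '0.005 0 0 0 0.3;0.005 0 0 0 0.3;0 0 0 0 0.3;0 0 0 0 0.3;0 0 0.007 0 0.3;0 0 0.007 0 0.3;0 0 0 0 0.3;0 0 0 0 0.3'
```

```text
time_s: 20.9
tcp_pos: [0.5206, 0.0663, 0.0151]
eef_rot: [-179.9, -0.1, -71.2]
contact_force: [-0.3, -5.1, 7.6]
gripper_width: 0.0434
gripper_force: 35.0
```

```bash
python3 -m inch '0.005 0 0 0 0.3;0.005 0 0 0 0.3;0 0 0 0 0.3;0 0 0.007 0 0.3;0 0 0.007 0 0.3;0 0 0.007 0 0.3;0 0 0 0 0.3;0 0 0 0 0.3'
```

```text
time_s: 21.9
tcp_pos: [0.5211, 0.0653, 0.0136]
eef_rot: [-179.9, -0.0, -71.1]
contact_force: [-8.4, -2.0, 27.5]
gripper_width: 0.0438
gripper_force: 35.0
```

```bash
cat > m.py <<'E'
from h import *
import sys
c=shot("wrist",sys.argv[1]);im=c["color"];g=im.astype(float).mean(2);s=get_state()
h=cv2.cvtColor(im,cv2.COLOR_BGR2HSV);blue=((h[...,0]>100)&(h[...,0]<125)&(h[...,1]>110))
for r in (206,218,230):
    d=np.diff(g[r]);print(r,"L",[(x,int(d[x])) for x in range(222,250) if abs(d[x])>12],"R",[(x,int(d[x])) for x in range(312,340) if abs(d[x])>12])
for x in (265,295): d=np.diff(g[:,x]);print("col",x,[(r,int(d[r]),im[r+1,x].tolist()) for r in range(60,235) if abs(d[r])>10])
for r in (80,100,130,150,190):
    k=np.nonzero(blue[r,150:420])[0]+150;print("blue",r,k.min() if len(k) else 0,k.max() if len(k) else 0)
cv2.imwrite("pics/%s.png"%sys.argv[1],im)
E
python3 m.py wn4
```

```text
206 L [(227, -29), (228, -26), (237, 57), (238, 65), (239, 18)] R [(321, -16), (322, -58), (323, -59), (334, 21), (335, 31)]
218 L [(227, -20), (228, -26), (229, -12), (237, 54), (238, 64), (239, 19)] R [(321, -16), (322, -60), (323, -58), (334, 26), (335, 20)]
230 L [(228, -31), (229, -24), (237, 40), (238, 61), (239, 36)] R [(321, -18), (322, -59), (323, -56), (333, 25), (334, 28)]
col 265 [(146, -15, [126, 122, 113]), (176, -10, [122, 74, 42]), (177, -23, [82, 51, 34]), (178, -25, [38, 28, 25]), (192, 20, [74, 46, 32]), (193, 23, [114, 68, 39]), (194, 14, [137, 83, 44]), (201, 16, [135, 135, 137]), (202, 20, [159, 156, 152]), (203, 13, [172, 169, 166])]
col 295 [(146, -14, [127, 123, 115]), (159, 20, [140, 94, 66]), (160, 22, [182, 117, 67]), (165, -13, [179, 113, 61]), (166, -20, [149, 92, 50]), (176, -10, [122, 74, 42]), (177, -23, [83, 51, 34]), (178, -25, [39, 30, 24]), (192, 20, [74, 45, 32]), (193, 22, [114, 68, 37]), (194, 15, [136, 83, 45]), (200, 11, [105, 117, 139]), (201, 16, [137, 136, 137]), (202, 18, [158, 155, 151]), (203, 12, [170, 167, 164])]
blue 80 0 0
blue 100 0 0
blue 130 198 366
blue 150 199 365
blue 190 202 362
```

Run:
```python
from h import *
for f in("wn3","wn4"):
    im=load(f)["color"];print(f)
    for x in (250,265,295,312): print(x,[(r,im[r,x].tolist()) for r in (list(range(186,212,2)) if f=="wn3" else list(range(188,210,2)))])
c=load("wn4");s=get_state();R=Rt(s)
for z in(-.033,-.025,-.003,.005): print(z,proj(c,s["tcp_pos"]+R@np.array([.032,-.022,z])).round(1),proj(c,s["tcp_pos"]+R@np.array([.032,.022,z])).round(1))
print(s["contact_force"],s["moment"],s["tcp_pos"])
```

```text
wn3
250 [(186, [31, 29, 31]), (188, [32, 31, 31]), (190, [32, 30, 31]), (192, [30, 27, 28]), (194, [91, 91, 95]), (196, [74, 103, 155]), (198, [125, 124, 133]), (200, [131, 128, 125]), (202, [132, 129, 127]), (204, [131, 128, 125]), (206, [151, 147, 145]), (208, [171, 168, 164]), (210, [173, 171, 167])]
265 [(186, [140, 86, 47]), (188, [139, 85, 46]), (190, [140, 86, 47]), (192, [139, 85, 45]), (194, [132, 104, 98]), (196, [68, 98, 158]), (198, [128, 128, 135]), (200, [130, 127, 124]), (202, [132, 130, 126]), (204, [131, 128, 125]), (206, [153, 150, 147]), (208, [170, 167, 164]), (210, [171, 168, 165])]
295 [(186, [140, 84, 46]), (188, [138, 84, 45]), (190, [138, 84, 47]), (192, [138, 83, 46]), (194, [131, 107, 101]), (196, [73, 101, 150]), (198, [129, 129, 132]), (200, [133, 131, 127]), (202, [130, 129, 126]), (204, [129, 127, 124]), (206, [151, 149, 146]), (208, [167, 164, 162]), (210, [169, 166, 163])]
312 [(186, [32, 29, 30]), (188, [35, 32, 33]), (190, [36, 32, 33]), (192, [37, 33, 33]), (194, [97, 95, 100]), (196, [73, 103, 155]), (198, [124, 125, 131]), (200, [130, 128, 124]),
[... 687 characters left out ...]
, 28, 26]), (194, [114, 68, 37]), (196, [140, 85, 45]), (198, [137, 86, 55]), (200, [95, 101, 130]), (202, [137, 136, 137]), (204, [170, 167, 164]), (206, [177, 174, 170]), (208, [178, 174, 171])]
312 [(188, [34, 31, 32]), (190, [29, 28, 29]), (192, [38, 32, 30]), (194, [114, 69, 40]), (196, [139, 86, 46]), (198, [137, 85, 54]), (200, [102, 103, 119]), (202, [140, 138, 137]), (204, [173, 170, 167]), (206, [180, 177, 173]), (208, [180, 177, 173])]
-0.033 [236.7 204.2] [325.1 204.2]
-0.025 [238.8 200.5] [322.9 200.5]
-0.003 [243.8 192. ] [317.9 192. ]
0.005 [245.3 189.3] [316.4 189.3]
[-8.3721695  -2.51862489 26.34144014] [-0.43006316  3.32626784  0.02581608] [0.52114488 0.0653054  0.01358406]
```

Run:
```python
from h import *
s=get_state();nx=np.array([np.cos(np.radians(108.7)),np.sin(np.radians(108.7))]);ny=np.array([-nx[1],nx[0]])
for k in (1,.977):
    c=load("wn4");c["mtx"][0,0]*=k;c["mtx"][1,1]*=k
    f=lambda p,z:(round(1e3*float((atz(c,p,z)[:2]-s["tcp_pos"][:2])@nx),2),round(1e3*float((atz(c,p,z)[:2]-s["tcp_pos"][:2])@ny),2))
    print(k,"wall outer",f((280,177.5),.024),"inner",f((280,193.3),.024),"blk bottom edge",[f((280,199),z) for z in(.013,.016,.02)],"top edge",[f((280,202.5),z) for z in (.038,.042,.046)],"topsides",f((238.6,206),.044),f((323.2,206),.044))
im=load("wn4")["color"]
for r in (180,184,188): print([x for x in range(215,345) if im[r,x].max()<55][::200] , (lambda k:(min(k),max(k)))([x for x in range(215,345) if im[r,x].max()<55]))
for r in (182,186): print(f((231.5,r),.024))
```

```text
1 wall outer (-41.81, -0.57) inner (-32.75, -0.55) blk bottom edge [(-26.88, -0.59), (-27.57, -0.57), (-28.5, -0.56)] top edge [(-30.77, -0.48), (-31.74, -0.47), (-32.72, -0.45)] topsides (-30.32, -21.47) (-30.48, 21.46)
0.977 wall outer (-42.23, -0.58) inner (-32.97, -0.56) blk bottom edge [(-27.03, -0.59), (-27.72, -0.58), (-28.64, -0.57)] top edge [(-30.85, -0.49), (-31.82, -0.47), (-32.79, -0.46)] topsides (-30.36, -21.98) (-30.52, 21.97)
[230] (230, 333)
[228] (228, 335)
[228] (228, 335)
(-39.52, -28.56)
(-37.18, -28.65)
```

```bash
python3 -m inch '0 0 -0.04 0 0.3;0 0 -0.04 0 0.3;0.007 0.004 0 0 0.3;0.0065 0 0 0 0.3;0 0 0 0 0.3;0 0 0.02 0 0.3;0 0 0.02 0 0.3;0 0 0 0 0.3'
python3 m.py wn5
```

```text
time_s: 22.95
tcp_pos: [0.5199, 0.0631, 0.0163]
eef_rot: [180.0, -0.0, -71.2]
contact_force: [0.5, -0.4, -2.3]
gripper_width: 0.0437
gripper_force: 35.0
206 L [(224, -16), (225, -27), (226, -18), (237, 58), (238, 64), (239, 17)] R [(321, -17), (322, -57), (323, -57), (330, 21), (331, 33)]
218 L [(225, -28), (226, -24), (237, 59), (238, 67), (239, 17)] R [(321, -17), (322, -58), (323, -55), (330, 23), (331, 23)]
230 L [(226, -30), (227, -17), (237, 54), (238, 64), (239, 21)] R [(321, -17), (322, -61), (323, -53), (329, 23), (330, 31)]
col 265 [(149, -12, [133, 129, 122]), (150, -10, [123, 119, 110]), (179, -21, [97, 58, 34]), (180, -29, [47, 31, 23]), (194, 23, [88, 53, 34]), (195, 22, [125, 75, 42]), (198, 10, [119, 92, 109]), (201, 14, [136, 134, 131]), (202, 19, [156, 153, 149]), (203, 13, [169, 166, 163])]
col 295 [(149, -11, [134, 129, 123]), (150, -10, [123, 120, 111]), (162, 14, [131, 89, 64]), (163, 11, [158, 100, 59]), (179, -19, [96, 58, 35]), (180, -27, [49, 32, 25]), (181, -13, [22, 21, 22]), (194, 16, [72, 45, 30]), (195, 25, [115, 70, 38]), (196, 13, [137, 83, 44]), (197, 12, [137, 87, 78]), (198, 15, [117, 96, 134]), (201, 11, [134, 130, 126]), (202, 22, [155, 152, 149]), (203, 13, [168, 165, 162])]
blue 80 0 0
blue 100 0 0
blue 130 196 361
blue 150 197 360
blue 190 200 357
```

```bash
cat > x.py <<'E'
from h import *
import sys
f0=sys.argv[1];wo,wi,bb,bt,zb=map(float,sys.argv[2:7]);s=get_state();nx=np.array([np.cos(np.radians(108.7)),np.sin(np.radians(108.7))])
c=load(f0)
for k in (1,.977):
    d=dict(c);m=c["mtx"].copy();m[0,0]*=k;m[1,1]*=k;d["mtx"]=m
    f=lambda r,z:round(1e3*float((atz(d,(280.9,r),z)[:2]-s["tcp_pos"][:2])@nx),2)
    print(k,"origin from wall",f(wo,.024)+41.5,f(wi,.024)+33.5,"blk bottom",f(bb,zb),"top",f(bt,zb+.03))
E
python3 x.py wn5 180.3 195.3 197.8 202.8 .018
```

```text
1 origin from wall 1.7299999999999969 2.5 blk bottom -28.15 top -32.41
0.977 origin from wall 1.3400000000000034 2.3099999999999987 blk bottom -28.31 top -32.48
```

```bash
python3 -m inch '-0.002 -0.009 0 0 0.3;0 0 0 0 0.3;0 0 0 0 0.3;0 0 0.007 0 0.3;0 0 0.007 0 0.3;0 0 0.007 0 0.3;0 0 0.007 0 0.3;0 0 0 0 0.3'
```

```text
time_s: 24.0
tcp_pos: [0.5216, 0.0639, 0.0131]
eef_rot: [-180.0, -0.0, -71.2]
contact_force: [-2.1, 0.5, 5.2]
gripper_width: 0.0437
gripper_force: 35.0
```

```bash
python3 -m inch '0 0 0 0 0.3;0 0 0.007 0 0.3;0 0 0.007 0 0.3;0 0 0.007 0 0.3;0 0 0 0 0.3;0 0 0 0 0.3;0 0 0 0 0.3;0 0 0 0 0.3' 12
python3 m.py wn6
```

```text
time_s: 25.0
tcp_pos: [0.5216, 0.0638, 0.0094]
eef_rot: [-180.0, -0.0, -71.2]
contact_force: [2.4, 1.9, 3.0]
gripper_width: 0.0436
gripper_force: 12.0
206 L [(225, -17), (226, -28), (227, -13), (236, 26), (237, 52), (238, 35), (239, 13)] R [(322, -23), (323, -49), (324, -40), (335, 16), (336, 29), (337, 14)]
218 L [(226, -27), (227, -25), (236, 55), (237, 62), (238, 17)] R [(322, -15), (323, -57), (324, -58), (335, 24), (336, 26)]
230 L [(226, -14), (227, -30), (228, -16), (236, 19), (237, 58), (238, 50), (239, 14)] R [(322, -33), (323, -58), (324, -37), (334, 21), (335, 31)]
col 265 [(150, -12, [129, 125, 117]), (180, -14, [117, 70, 40]), (181, -28, [69, 43, 30]), (182, -22, [28, 24, 24]), (196, 22, [34, 49, 72]), (197, 43, [71, 92, 123]), (198, 26, [107, 118, 140]), (205, 17, [154, 152, 148]), (206, 12, [167, 164, 161])]
col 295 [(150, -14, [129, 124, 116]), (163, 14, [124, 88, 66]), (164, 21, [168, 108, 65]), (180, -12, [117, 70, 40]), (181, -27, [70, 44, 30]), (182, -22, [29, 24, 23]), (196, 24, [37, 50, 73]), (197, 40, [69, 90, 122]), (198, 29, [108, 119, 141]), (205, 16, [152, 149, 146]), (206, 13, [165, 162, 159])]
blue 80 0 0
blue 100 0 0
blue 130 195 368
blue 150 197 366
blue 190 200 363
```

```bash
python3 -m inch '0 0 0.005 0 0.3;0 0 0 0 0.3;0 0 0 0 0.65;0 0 0 0 0.65;0 0 0 0 0.65;0 0 0 0 0.65;0 0 -0.1 0 0.65;0 0 -0.2 0 0.65' 
python3 -m inch '0 0 -0.2 0 0.65;0 0 -0.2 0 0.65;0 0 -0.2 0 0.65;0 0 0 0 0.65;0 0 0 0 0.65;0 0 0 0 0.65;0 0 0 0 0.65;0 0 0 0 0.65'
python3 - <<'E'
from h import *
c=shot("wrist","wn7");im=c["color"];s=get_state();nx=np.array([np.cos(np.radians(108.7)),np.sin(np.radians(108.7))]);ny=np.array([-nx[1],nx[0]])
g=im.astype(float).mean(2)
for x in (268,292): d=np.diff(g[:,x]);print("col",x,[(r,int(d[r]),im[r+1,x].tolist()) for r in range(100,235) if abs(d[r])>12])
for r in (205,212,220,228): d=np.diff(g[r]);print(r,[(x,int(d[x])) for x in range(215,345) if abs(d[x])>14])
for k in (1,.977):
    d=dict(c);m=c["mtx"].copy();m[0,0]*=k;m[1,1]*=k;d["mtx"]=m
    N=np.array([.5205,.0645])
    for p,z in(((280,180),.042),): q=atz(d,p,z)[:2]-N;print(k,q@nx,q@ny)
print(s["tcp_pos"])
E
```

```text
time_s: 26.05
tcp_pos: [0.5206, 0.0635, 0.054]
eef_rot: [179.9, -0.0, -71.2]
contact_force: [0.2, 0.3, -0.5]
gripper_width: 0.0569
gripper_force: 0.0
time_s: 27.05
tcp_pos: [0.5211, 0.0638, 0.1432]
eef_rot: [179.9, -0.0, -71.2]
contact_force: [-0.7, 0.7, -0.2]
gripper_width: 0.0572
gripper_force: 0.0
col 268 [(139, -13, [126, 122, 114]), (158, -19, [96, 57, 35]), (159, -26, [49, 33, 26]), (166, 14, [50, 56, 70]), (167, 36, [82, 93, 110]), (168, 24, [113, 118, 127]), (169, 18, [139, 137, 136]), (170, 43, [184, 181, 176]), (171, 36, [220, 217, 213]), (172, 13, [233, 231, 227]), (202, -13, [218, 216, 212]), (203, -28, [190, 188, 184]), (204, -18, [171, 169, 166]), (218, 30, [208, 205, 202]), (219, 22, [230, 227, 224]), (234, -21, [211, 208, 205])]
col 292 [(139, -12, [128, 123, 115]), (144, -14, [82, 80, 75]), (145, -17, [67, 62, 55]), (147, 13, [125, 78, 45]), (158, -20, [93, 55, 32]), (159, -24, [47, 32, 27]), (166, 23, [43, 52, 68]), (167, 40, [82, 93, 110]), (168, 25, [113, 119, 129]), (170, 18, [149, 147, 143]), (171, 19, [168, 166, 162]), (225, 14, [196, 193, 189]), (226, 22, [218
[... 336 characters left out ...]
58, 24), (302, -37), (303, -58), (304, -36), (310, 27), (311, 21), (325, 15), (326, 43), (327, 42)]
220 [(233, -28), (234, -29), (239, 19), (248, -22), (249, -33), (250, -25), (255, -17), (256, 46), (257, 91), (258, 53), (272, -22), (302, -49), (303, -54), (309, 15), (310, 37), (311, 20), (325, 16), (326, 43), (327, 25)]
228 [(233, -18), (234, -31), (242, 18), (249, -25), (250, -38), (251, -17), (257, 91), (258, 70), (259, 15), (272, -23), (273, -74), (274, -72), (286, 89), (287, 74), (301, -16), (302, -72), (303, -91), (309, 27), (310, 44), (325, 33), (326, 49)]
1 -0.022673662394381598 -0.0010063654768691626
0.977 -0.02331848943556087 -0.001019030862492689
[0.52117044 0.06379754 0.14323941]
```

Run:
```python
from h import *
nx=np.array([np.cos(np.radians(108.7)),np.sin(np.radians(108.7))]);ny=np.array([-nx[1],nx[0]]);N=np.array([.5208,.0648]);s=get_state()
for f in("wn3","wn7"):
    c=load(f);h=cv2.cvtColor(c["color"],cv2.COLOR_BGR2HSV);m=cv2.inRange(h,np.array((20,120,80)),np.array((36,255,255)));m[235:]=0;ys,xs=np.nonzero(m)
    print(f,len(xs),(xs.min(),xs.max(),ys.min(),ys.max()) if len(xs) else None)
    # strap side edges at hinge-side rows: print gradient
    g=c["color"].astype(float).mean(2)
for th in (1.9,1.95,2.0):
    x=-.062+.158*np.cos(th);z=.046+.158*np.sin(th);P=N+nx*x;print(th,P,z,[proj(load("wn7"),[*(P+ny*y),z]).round(0).tolist() for y in(-.018,.018)])
P=N+nx*(-.062+.158*np.cos(1.95));togo([*P,.25]);togo([*P,.172])
for i in range(9):
    th=1.95*(1-i/8);print(round(th,2),"tool dx",round(float(-(.158*(np.cos(th-1.95/8)-np.cos(th)))/.15),3),"tool dz",round(float(-(.158*(np.sin(th-1.95/8)-np.sin(th)))/.15),3))
```

```text
wn3 0 None
wn7 3224 (np.int64(235), np.int64(328), np.int64(0), np.int64(37))
1.9 [ 0.55705484 -0.0423103 ] 0.19551541385461146 [[233.0, 6.0], [330.0, 6.0]]
1.95 [ 0.5594302  -0.04932801] 0.19277563497061134 [[233.0, -14.0], [330.0, -14.0]]
2.0 [ 0.56175869 -0.05620725] 0.18966899343845772 [[234.0, -32.0], [330.0, -32.0]]
t [ 0.796  0.002 -0.712] dist mm [ 119.4    0.3 -106.7] t [ 0.796  0.001 -0.192] dist mm [119.4   0.2 -28.7] 1.95 tool dx -0.248 tool dz -0.065
1.71 tool dx -0.256 tool dz -0.003
1.46 tool dx -0.249 tool dz 0.058
1.22 tool dx -0.228 tool dz 0.117
0.97 tool dx -0.193 tool dz 0.168
0.73 tool dx -0.147 tool dz 0.21
0.49 tool dx -0.092 tool dz 0.239
0.24 tool dx -0.031 tool dz 0.254
0.0 tool dx 0.031 tool dz 0.254
```

Run:
```python
from h import *
nx=np.array([np.cos(np.radians(108.7)),np.sin(np.radians(108.7))]);N=np.array([.5208,.0648]);c=load("wn7");t=load("tn3")
for th in (1.75,1.8,1.85,1.9,1.95,2.0): print(th,[proj(c,[*(N+nx*(-.062+r*np.cos(th))),.046+r*np.sin(th)]).round(0).tolist() for r in (.141,)], [proj(t,[*(N+nx*(-.062+r*np.cos(th))),.046+r*np.sin(th)]).round(1).tolist() for r in (.141,.158,.175)])
h=cv2.cvtColor(t["color"],cv2.COLOR_BGR2HSV);m=cv2.inRange(h,np.array((20,120,80)),np.array((36,255,255)));ys,xs=np.nonzero(m[170:220,255:300]);print(xs.mean()+255,ys.mean()+170,xs.min()+255,xs.max()+255)
```

```text
1.75 [[281.0, 86.0]] [[264.6, 198.4], [265.4, 197.3], [266.3, 196.2]]
1.8 [[281.0, 69.0]] [[267.3, 197.5], [268.6, 196.2], [269.8, 194.9]]
1.85 [[281.0, 52.0]] [[270.1, 196.5], [271.7, 195.2], [273.4, 193.7]]
1.9 [[281.0, 36.0]] [[272.8, 195.6], [274.8, 194.1], [276.8, 192.6]]
1.95 [[281.0, 20.0]] [[275.4, 194.8], [277.8, 193.2], [280.2, 191.5]]
2.0 [[281.0, 5.0]] [[278.0, 193.9], [280.7, 192.2], [283.5, 190.5]]
276.4579439252336 194.13084112149534 271 281
```

```bash
python3 -m inch '0 0 -0.25 0 0.65;0 0 -0.25 0 0.65;0 0 -0.212 0 0.65;0.254 0 0 0 0.65;0.254 0 0 0 0.65;0.254 0 0 0 0.65;0 0 0 0 0.65;0 0 0.1 0 0.65'
python3 -m inch '0 0 0.2 0 0.65;0 0 0.213 0 0.65;0 0 0 0 0.65;0 0 0 0 0.3;0 0 0 0 0.3;0 0 0 0 0.3;0 0 0 0 0.3;0 0 0 0 0.3' 10
python3 - <<'E'
import numpy as np
t=np.linspace(1.915,0,17)
print([(round(float(-a),3),round(float(-b),3)) for a,b in zip(np.diff(.158*np.cos(t))/.15,np.diff(.158*np.sin(t))/.15)])
E
```

```text
time_s: 28.1
tcp_pos: [0.5587, -0.0443, 0.2356]
eef_rot: [-179.9, -0.0, -71.3]
contact_force: [-0.2, 0.7, -0.9]
gripper_width: 0.057
gripper_force: 0.0
time_s: 29.1
tcp_pos: [0.558, -0.045, 0.1743]
eef_rot: [-180.0, -0.0, -71.2]
contact_force: [-2.9, -3.3, 6.8]
gripper_width: 0.0358
gripper_force: 10.0
[(-0.121, -0.035), (-0.124, -0.021), (-0.126, -0.006), (-0.126, 0.009), (-0.124, 0.024), (-0.12, 0.039), (-0.114, 0.053), (-0.107, 0.066), (-0.099, 0.079), (-0.088, 0.09), (-0.077, 0.1), (-0.065, 0.108), (-0.051, 0.115), (-0.037, 0.12), (-0.022, 0.124), (-0.008, 0.126)]
```

```bash
python3 -m inch '-0.121 0 -0.035 0 0.3;-0.124 0 -0.021 0 0.3;-0.126 0 -0.006 0 0.3;-0.126 0 0.009 0 0.3;-0.124 0 0.024 0 0.3;-0.12 0 0.039 0 0.3;-0.114 0 0.053 0 0.3;-0.107 0 0.066 0 0.3'
python3 - <<'E'
from h import *
nx=np.array([np.cos(np.radians(108.7)),np.sin(np.radians(108.7))]);N=np.array([.5208,.0648]);s=get_state();x=(s["tcp_pos"][:2]-N)@nx;z=s["tcp_pos"][2]+.0188
print(x,z,np.hypot(x+.062,z-.046),np.arctan2(z-.046,x+.062),s["contact_force"],s["gripper_width"])
E
```

```text
time_s: 30.1
tcp_pos: [0.5113, 0.0934, 0.1552]
eef_rot: [-179.9, 0.1, -71.2]
contact_force: [-7.0, 2.4, 9.4]
gripper_width: 0.036
gripper_force: 10.0
0.030081870836010608 0.17403807350193481 0.1577111892122642 0.9473163616700193 [-6.98627125  2.38755009  9.40594948] 0.035993183040146384
```

```bash
python3 -m inch '-0.099 0 0.079 0 0.3;-0.088 0 0.09 0 0.3;-0.077 0 0.1 0 0.3;-0.065 0 0.108 0 0.3;-0.051 0 0.115 0 0.3;-0.037 0 0.12 0 0.3;-0.022 0 0.1 0 0.3;-0.008 0 0.08 0 0.3'
python3 - <<'E'
from h import *
nx=np.array([np.cos(np.radians(108.7)),np.sin(np.radians(108.7))]);N=np.array([.5208,.0648]);s=get_state();x=(s["tcp_pos"][:2]-N)@nx;z=s["tcp_pos"][2]+.0188
print(x,z,np.hypot(x+.062,z-.046),np.arctan2(z-.046,x+.062),s["contact_force"],s["gripper_width"])
E
```

```text
time_s: 31.1
tcp_pos: [0.4896, 0.1577, 0.0348]
eef_rot: [-180.0, 0.1, -71.2]
contact_force: [-7.2, 8.2, 2.8]
gripper_width: 0.0356
gripper_force: 10.0
0.09800034634665512 0.05364796772071473 0.16018302731970915 0.0477633401891209 [-7.22485716  8.22977301  2.80150132] 0.03555698211477015
```

```bash
python3 -m inch '0.005 0 0.015 0 0.3;0 0 0.015 0 0.3;0 0 0.012 0 0.3;0 0 0.01 0 0.3;0 0 0 0 0.3;0 0 0 0 0.3;0 0 0 0 0.3;0 0 0 0 0.3'
python3 m.py wh1 >/dev/null
python3 - <<'E'
from h import *
nx=np.array([np.cos(np.radians(108.7)),np.sin(np.radians(108.7))]);N=np.array([.5208,.0648]);s=get_state();x=(s["tcp_pos"][:2]-N)@nx;z=s["tcp_pos"][2]+.0188
print(x,z,np.arctan2(z-.046,x+.062),s["contact_force"])
E
```

```text
time_s: 32.1
tcp_pos: [0.4898, 0.1571, 0.0273]
eef_rot: [-179.9, 0.2, -71.3]
contact_force: [-8.3, 10.8, 0.1]
gripper_width: 0.0357
gripper_force: 10.0
0.09734400350648066 0.046170974857775604 0.001072991693431112 [-8.41467171 10.23922534  0.47380562]
```

```bash
python3 -m inch '0 0 0.008 0 0.3;0 0 0.008 0 0.3;0 0 0.008 0 0.3;0 0 0 0 0.3;0 0 0 0 0.3;0 0 0 0 0.3;0 0 0 0 0.3;0 0 0 0 0.3' 15
```

```text
time_s: 33.15
tcp_pos: [0.4897, 0.1573, 0.0238]
eef_rot: [-179.9, 0.2, -71.2]
contact_force: [-9.5, 11.6, 1.1]
gripper_width: 0.0357
gripper_force: 15.0
```

```bash
python3 -m inch '0 0 0.008 0 0.3;0 0 0.008 0 0.3;0 0 0.008 0 0.3;0 0 0 0 0.3;0 0 0 0 0.3;0 0 0 0 0.3;0 0 0 0 0.3;0 0 0 0 0.3'
python3 - <<'E'
from h import *
shot("wrist","wh2");shot("scene","sh2")
c=load("wh2");im=c["color"];g=im.astype(float).mean(2)
h=cv2.cvtColor(im,cv2.COLOR_BGR2HSV);m=cv2.inRange(h,np.array((20,120,80)),np.array((36,255,255)));m[235:]=0;ys,xs=np.nonzero(m);print(len(xs),xs.min(),xs.max(),ys.min(),ys.max())
for f in("wn7","wh2"):
  pass
for r in (120,150,200): d=np.diff(g[r]);print(r,[(x,int(d[x])) for x in range(180,380) if abs(d[x])>20])
E
```

```text
time_s: 34.15
tcp_pos: [0.4897, 0.1574, 0.0202]
eef_rot: [-179.9, 0.2, -71.3]
contact_force: [-9.5, 12.2, 0.3]
gripper_width: 0.0355
gripper_force: 15.0
1234 245 317 159 234
120 [(197, -27), (198, -29), (207, 22), (224, -33), (225, -38), (236, 45), (237, 76), (238, 26), (242, 31), (243, 22), (320, 21), (324, -70), (325, -83), (336, 33), (337, 33), (363, 37), (364, 47)]
150 [(199, -27), (200, -33), (226, -25), (227, -24), (241, 70), (242, 76), (243, 30), (319, -69), (320, -72), (334, 22), (335, 39), (361, 39), (362, 45)]
200 [(202, -21), (203, -33), (242, 29), (243, 31), (268, -43), (269, -35), (292, 25), (293, 42), (318, -25), (319, -33), (331, 23), (358, 32), (359, 22)]
```

Run:
```python
from h import *
w=load("wh2")["color"];s=load("sh2")["color"];t=shot("top","th2")["color"]
a=cv2.resize(w[60:270,170:390],(440,420));b=cv2.resize(s[140:230,270:360],(360,360),interpolation=cv2.INTER_CUBIC);d=cv2.resize(t[170:230,190:250],(240,240),interpolation=cv2.INTER_CUBIC)
o=np.zeros((600,800,3),np.uint8);o[:420,:440]=a;o[:360,440:]=b;o[360:,440:680]=d;cv2.imwrite("pics/m6.png",o)
```

```text
(no output)
```

View pics/m6.png

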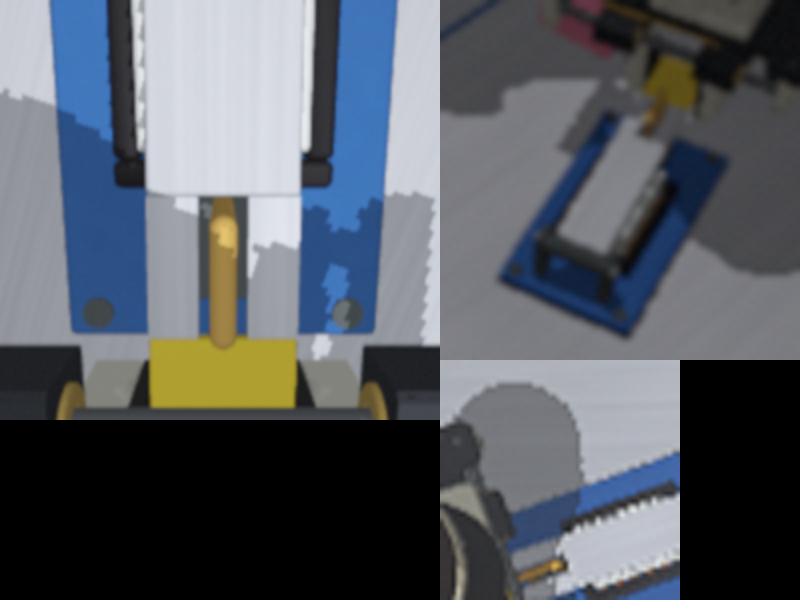

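Composite: wrist crop shows the brass staple (crop (223,210)-(223,345)) through the hasp slot, slot edge at crop row 197, tab edge at row 340, base +x edge at row 332; the scene crop shows the strap lying over the block, nearly level. I fit the angle.

Run:
```python
from h import *
from scipy.optimize import least_squares
yaw=np.radians(108.7);nx=np.array([np.cos(yaw),np.sin(yaw)]);ny=np.array([-nx[1],nx[0]]);c=load("wh2");m0=c["mtx"].copy()
g=c["color"].astype(float).mean(2)
N0=np.array([.5208,.0648])
def P(x,y,z,N):return [*(N+nx*x+ny*y),z]
def strap(r,y,th,N):return P(-.062+r*np.cos(th)-.0025*np.sin(th),y,.046+r*np.sin(th)+.0025*np.cos(th),N)
def res(p):
    k,dx,dy,th,dz=p;d=dict(c);d["mtx"]=m0.copy();d["mtx"][0,0]*=k;d["mtx"][1,1]*=k;N=N0+nx*dx+ny*dy
    q=lambda X:proj(d,np.array(X)+[0,0,dz])
    return np.array([q(P(.090,0,.012,N))[1]-226,q(P(.0415,0,.024,N))[1]-153,
      q(strap(.103,0,th,N))[1]-158.5,q(strap(.141,0,th,N))[1]-229.7,
      *(q(strap(.098,y,th,N))[0]-v for y,v in((-.018,242.8),(.018,320.2))),*(q(strap(.13,y,th,N))[0]-v for y,v in((-.018,243.5),(.018,319)))
      ,q(P(.07,-.05,.012,N))[0]-203.3,q(P(.07,.05,.012,N))[0]-359.3,(k-.985)/.008,dz/.003])
r=least_squares(res,[.98,0,0,.05,0],x_scale=[.01,.001,.001,.05,.001]);print(r.x.round(4),res(r.x).round(1))
for th in (0,.05,.1,.15,.2):
    f=least_squares(lambda p:res([*p[:3],th,p[3]]),[.98,0,0,0],x_scale=[.01,.001,.001,.001]);print(th,round(f.cost,2),f.fun.round(1),f.x.round(4))
```

```text
[ 9.854e-01  6.000e-04 -0.000e+00  4.600e-02  7.000e-04] [ 0.3 -0.1 -2.3  2.3  1.  -1.1  1.9 -1.7 -0.2  0.1  0.   0.2]
0 14.69 [ 1.6  0.5 -2.   0.4  1.5 -1.6  2.7 -2.6 -1.1  1.1  0.1  1. ] [ 9.858e-01  8.000e-04 -0.000e+00  3.100e-03]
0.05 9.69 [ 0.2 -0.1 -2.3  2.4  0.9 -1.   1.8 -1.7 -0.1 -0.   0.   0.2] [ 9.854e-01  6.000e-04 -0.000e+00  5.000e-04]
0.1 15.6 [-1.1 -0.4 -2.8  4.1  0.4 -0.5  0.9 -0.8  1.  -1.1  0.1 -0.8] [ 9.855e-01  7.000e-04 -0.000e+00 -2.400e-03]
0.15 30.2 [-2.1 -0.3 -3.5  5.5 -0.1  0.   0.1  0.1  2.2 -2.3  0.1 -1.9] [ 0.9862  0.001  -0.     -0.0056]
0.2 51.86 [-2.9  0.  -4.3  6.4 -0.6  0.5 -0.8  1.   3.4 -3.5  0.3 -3. ] [ 0.9875  0.0016 -0.     -0.009 ]
```

```bash
python3 -m inch '0 0 0 0 0.6;0 0 0 0 0.6;0 0 0 0 0.6;0 0 -0.15 0 0.6;0 0 -0.32 0 0.6;0 0 0 0 0;0 0 0 0 0;0 0 0 0 0' 10
python3 -m inch '0 0 0 0 0;0 0 0 0 0;0 0 0 0 0;0 0 0.1 0 0;0 0 0.1 0 0;0 0 0.1 0 0;0 0 0.02 0 0;0 0 0 0 0'
```

```text
time_s: 35.3
tcp_pos: [0.4897, 0.1545, 0.0898]
eef_rot: [179.9, -0.0, -71.2]
contact_force: [0.1, -0.3, -0.5]
gripper_width: 0.0282
gripper_force: 0.0
time_s: 36.3
tcp_pos: [0.4902, 0.1549, 0.0424]
eef_rot: [180.0, -0.0, -71.2]
contact_force: [-0.4, -0.1, 0.1]
gripper_width: 0.0007
gripper_force: 0.0
```

```bash
python3 -m inch '0 0 0.01 0 0;0 0 0.01 0 0;0 0 0.01 0 0;0 0 0.01 0 0;0 0 0.01 0 0;0 0 0.01 0 0;0 0 0 0 0;0 0 0 0 0'
```

```text
time_s: 37.3
tcp_pos: [0.4902, 0.1549, 0.0337]
eef_rot: [180.0, -0.0, -71.2]
contact_force: [-0.7, 0.8, -0.5]
gripper_width: 0.0006
gripper_force: 0.0
```

```bash
python3 -m inch '0 0 0.007 0 0;0 0 0.007 0 0;0 0 0.007 0 0;0 0 0.007 0 0;0 0 0.007 0 0;0 0 0 0 0;0 0 0 0 0;0 0 0 0 0'
```

```text
time_s: 38.3
tcp_pos: [0.4903, 0.155, 0.0286]
eef_rot: [180.0, 0.0, -71.2]
contact_force: [-0.8, -1.1, -0.0]
gripper_width: 0.0004
gripper_force: 0.0
```

```bash
python3 -m inch '0 0 0.007 0 0;0 0 0.007 0 0;0 0 0.007 0 0;0 0 0.007 0 0;0 0 0.005 0 0;0 0 0 0 0;0 0 0 0 0;0 0 0 0 0'
```

```text
time_s: 39.3
tcp_pos: [0.4906, 0.1551, 0.0262]
eef_rot: [-179.9, -0.0, -71.2]
contact_force: [-9.9, -1.3, 30.5]
gripper_width: 0.0005
gripper_force: 15.1
```

```bash
python3 -m inch '0 0 -0.15 0 0;0 0 -0.3 0 0.6;0 0 -0.35 0 0.6;0 0 0 -0.0285 0.6;0 0 0 -0.0285 0.6;0 0 0 -0.0285 0.6;0 0 0 -0.0285 0.6;0 0 0 -0.0285 0.6' 10
python3 - <<'E'
from h import *
togo([.41,-.363,.15],101)
E
```

```text
time_s: 40.3
tcp_pos: [0.4902, 0.155, 0.1435]
eef_rot: [180.0, 0.0, -19.6]
contact_force: [-0.7, -0.4, 0.2]
gripper_width: 0.0527
gripper_force: 0.0
t [ 0.654  3.432 -0.043] dist mm [ 98.1 514.9  -6.5] spin -0.085 deg -30.59
```

```bash
python3 -m inch '0.08 0.38 0 0 0.6;0.08 0.38 0 0 0.6;0.08 0.38 0 0 0.6;0.08 0.38 0 0 0.6;0.08 0.38 0 0 0.6;0.08 0.38 0 0 0.6;0.08 0.38 0 0 0.6;0.08 0.38 0 0 0.6'
python3 -m inch '0.014 0.38 0 0 0.6;0 0.01 0 -0.0283 0.6;0 0 0 -0.0283 0.6;0 0 0 -0.0283 0.6;0 0 0 0 0.6;0 0 0 0 0.6;0 0 0 0 0.6;0 0 0 0 0.6'
python3 - <<'E'
from h import *
c=shot("wrist","wp2");im=c["color"];h=cv2.cvtColor(im,cv2.COLOR_BGR2HSV)
m=cv2.inRange(h,np.array((0,150,60)),np.array((8,255,255)))|cv2.inRange(h,np.array((172,150,60)),np.array((180,255,255)));m[235:]=0
n,l,st,ce=cv2.connectedComponentsWithStats(m)
for i in range(1,n):
    if st[i,4]>60: 
        ys,xs=np.nonzero(l==i);print(st[i],ce[i].round(1),cv2.minAreaRect(np.c_[xs,ys].astype(np.float32)))
t=load("t1");b=load("s1")
for q in(t,b):
    h=cv2.cvtColor(q["color"],cv2.COLOR_BGR2HSV);m=cv2.inRange(h,np.array((0,150,60)),np.array((8,255,255)))|cv2.inRange(h,np.array((172,150,60)),np.array((180,255,255)));n,l,st,ce=cv2.connectedComponentsWithStats(m);print([(st[i].tolist(),ce[i].round(1).tolist()) for i in range(1,n) if st[i,4]>12])
for X in ([.451,-.355,.038],[.516,-.342,.038]): print(proj(c,X))
E
```

```text
time_s: 41.3
tcp_pos: [0.4247, -0.3083, 0.1437]
eef_rot: [-180.0, -0.0, -19.9]
contact_force: [1.0, -0.1, -0.0]
gripper_width: 0.0528
gripper_force: 0.0
time_s: 42.3
tcp_pos: [0.4073, -0.362, 0.1436]
eef_rot: [-180.0, 0.0, 10.6]
contact_force: [0.9, 1.1, 1.1]
gripper_width: 0.0526
gripper_force: 0.0
[270 138  23  29 606] [280.8 152.2] ((280.71551513671875, 152.3362274169922), (21.9033145904541, 27.951684951782227), 3.3664605617523193)
[]
[([167, 262, 11, 11, 69], [171.6, 266.7])]
[282.42088234 156.03267371]
[281.60400337  79.26394642]
```

Run:
```python
from h import *
c=load("wp2");im=c["color"];h=cv2.cvtColor(im,cv2.COLOR_BGR2HSV)
m=cv2.inRange(h,np.array((0,150,60)),np.array((8,255,255)))|cv2.inRange(h,np.array((172,150,60)),np.array((180,255,255)));m[235:]=0
for r in range(138,168,3): k=np.nonzero(m[r])[0];print(r,k.min() if len(k) else 0,k.max() if len(k) else 0,end="; ")
print()
g=im.astype(int).mean(2).astype(int)
for r in range(80,138,6): print(r,g[r,262:304:2].tolist())
for k in (1,.98):
    d=dict(c);d["mtx"]=c["mtx"].copy();d["mtx"][0,0]*=k;d["mtx"][1,1]*=k
    for p in((280.8,152.3),): print(k,[atz(d,p,z).round(4).tolist() for z in(.036,.04)])
    print("ends",atz(d,(280.8,138.5),.038).round(4),atz(d,(280.8,166.5),.038).round(4))
```

```text
138 273 275; 141 271 292; 144 271 291; 147 271 292; 150 270 291; 153 270 291; 156 270 291; 159 270 291; 162 270 291; 165 271 290; 
80 [142, 141, 142, 141, 142, 141, 141, 141, 141, 138, 144, 142, 144, 145, 144, 145, 144, 144, 144, 143, 143]
86 [143, 143, 143, 144, 144, 144, 143, 142, 128, 139, 144, 138, 128, 143, 143, 145, 144, 144, 144, 143, 143]
92 [130, 130, 132, 132, 133, 131, 133, 131, 129, 145, 152, 142, 123, 132, 135, 143, 145, 146, 145, 146, 145]
98 [111, 110, 111, 101, 97, 98, 97, 100, 128, 145, 152, 141, 120, 97, 98, 98, 98, 104, 111, 111, 111]
104 [112, 111, 110, 100, 97, 97, 98, 99, 129, 146, 151, 141, 118, 93, 96, 97, 97, 106, 111, 112, 113]
110 [110, 110, 112, 100, 97, 98, 97, 103, 132, 147, 150, 139, 118, 97, 96, 96, 95, 108, 113, 114, 112]
116 [111, 109, 110, 99, 98, 96, 95, 101, 133, 146, 150, 139, 120, 97, 97, 97, 97, 108, 111, 111, 110]
122 [112, 112, 110, 100, 97, 96, 96, 101, 134, 147, 150, 138, 111, 96, 95, 96, 96, 109, 111, 113, 112]
128 [112, 112, 111, 98, 97, 96, 97, 96, 135, 148, 149, 138, 110, 98, 97, 97, 97, 111, 111, 111, 111]
134 [110, 110, 110, 100, 98, 97, 97, 101, 136, 149, 148, 136, 106, 97, 98, 97, 98, 112, 112, 112, 111]
1 [[0.4539, -0.3529, 0.036], [0.4542, -0.3529, 0.04]]
ends [ 0.4663 -0.3506  0.038 ] [ 0.4412 -0.3553  0.038 ]
0.98 [[0.455, -0.3527, 0.036], [0.4553, -0.3527, 0.04]]
ends [ 0.4676 -0.3504  0.038 ] [ 0.442  -0.3552  0.038 ]
```

Run:
```python
from h import *
togo([.4545,-.3528,.010],99.6)
```

```text
t [ 0.321 -0.003  0.891] dist mm [ 48.1  -0.4 133.6] spin 0.0028 deg 1.0
```

```bash
python3 -m inch '0.16 0 0 0.0028 0.4;0.16 0 0.1 0 0.4;0 0 0.25 0 0.4;0 0 0.25 0 0.4;0 0 0.2 0 0.4;0 0 0.09 0 0.4;0 0 0 0 0.4;0 0 0 0 0.1' 20
python3 -m inch '0 0 0 0 0.1;0 0 0 0 0.1;0 0 0 0 0.1;0 0 0 0 0.1;0 0 0 0 0.1;0 0 -0.1 0 0.1;0 0 -0.3 0 0.1;0 0 -0.3 0 0.1'
python3 - <<'E'
from h import *
c=shot("wrist","wp3");im=c["color"];h=cv2.cvtColor(im,cv2.COLOR_BGR2HSV);s=get_state();print(s["tcp_pos"],s["gripper_width"],s["joints"].round(1))
m=cv2.inRange(h,np.array((0,150,60)),np.array((8,255,255)))|cv2.inRange(h,np.array((172,150,60)),np.array((180,255,255)));m[260:]=0
for r in range(200,260,4): k=np.nonzero(m[r])[0];print(r,(k.min(),k.max()) if len(k) else 0,end="; ")
g=im.astype(int).mean(2).astype(int)
for r in range(110,236,8): print(r,g[r,262:304:2].tolist())
nx=np.array([np.cos(np.radians(108.7)),np.sin(np.radians(108.7))]);ny=np.array([-nx[1],nx[0]]);N=np.array([.5208,.0648])
P=N+nx*.058+ny*.085;print(P);togo([*P,.13],108.7)
E
```

```text
time_s: 43.35
tcp_pos: [0.4554, -0.3541, 0.0113]
eef_rot: [179.9, -0.1, 9.6]
contact_force: [0.7, 0.1, -0.2]
gripper_width: 0.0296
gripper_force: 0.0
time_s: 44.35
tcp_pos: [0.4538, -0.3535, 0.1166]
eef_rot: [-180.0, 0.1, 9.6]
contact_force: [1.1, 0.1, -0.8]
gripper_width: 0.0212
gripper_force: 20.0
[ 0.45697917 -0.35546399  0.12345469] 0.021741608527429655 [-1.840e+01  1.510e+01 -1.850e+01  1.000e-01 -5.590e+01  1.181e+02]
200 0; 204 0; 208 0; 212 0; 216 0; 220 0; 224 0; 228 0; 232 0; 236 (np.int64(263), np.int64(297)); 240 (np.int64(261), np.int64(299)); 244 (np.int64(261), np.int64(300)); 248 (np.int64(261), np.int64(300)); 252 (np.int64(261), np.int64(300)); 256 (np.int64(261), np.int64(300)); 110 [150, 150, 150, 152, 152, 153, 153, 154, 153, 154, 154, 154, 154, 153, 154, 154, 154, 154, 154, 155, 155]
118 [152, 152, 152, 153, 152, 152, 152, 153, 152, 153, 153, 153, 153, 153, 153, 153, 153, 152, 152, 151, 152]
126 [153, 153, 155, 154, 155, 154, 154, 154, 154, 154, 154, 153, 154, 153, 152, 152, 154, 154, 153, 155, 155]
134 [153, 153, 152, 152, 153, 153, 153, 153, 153, 153, 153, 154
[... 768 characters left out ...]
50, 139, 116, 105, 105, 103, 125, 128, 121, 120]
198 [120, 118, 118, 120, 125, 125, 144, 154, 156, 158, 155, 150, 138, 142, 177, 176, 177, 178, 177, 176, 177]
206 [177, 178, 178, 178, 178, 141, 142, 153, 157, 158, 156, 149, 138, 142, 179, 179, 179, 178, 178, 179, 180]
214 [180, 179, 177, 177, 178, 143, 142, 153, 156, 158, 155, 150, 138, 142, 179, 179, 181, 181, 180, 179, 178]
222 [199, 198, 198, 199, 200, 159, 141, 153, 157, 157, 156, 150, 138, 152, 200, 199, 200, 201, 201, 201, 202]
230 [209, 209, 210, 207, 202, 153, 141, 153, 157, 157, 154, 150, 139, 142, 196, 206, 208, 210, 211, 211, 211]
[0.42169157 0.09248609]
t [ 0.272 -2.983 -0.059] dist mm [  40.8 -447.4   -8.8] spin -0.025 deg -8.99
```

```bash
python3 -m inch '0.034 -0.37 0 0 0.1;0.034 -0.37 0 0 0.1;0.034 -0.37 0 0 0.1;0.034 -0.37 0 0 0.1;0.034 -0.37 0 0 0.1;0.034 -0.37 0 0 0.1;0.034 -0.37 0 0 0.1;0.034 -0.37 0 0 0.1'
python3 -m inch '0 0 0 -0.0125 0.1;0 0 0 -0.0125 0.1;0 0 0.1 0 0.1;0 0 0.1 0 0.1;0 0 0.1 0 0.1;0 0 0 0 0.1;0 0 0 0 0.1;0 0 0 0 0.1'
python3 - <<'E'
from h import *
c=shot("wrist","wi1");im=c["color"];s=get_state()
nx=np.array([np.cos(np.radians(108.7)),np.sin(np.radians(108.7))]);ny=np.array([-nx[1],nx[0]]);N=np.array([.5208,.0648])
P=N+nx*.058+ny*.085;togo([*P,.0283],108.7);print(s["gripper_width"])
h=cv2.cvtColor(im,cv2.COLOR_BGR2HSV);m=cv2.inRange(h,np.array((12,90,60)),np.array((21,255,255)));m[230:]=0
n,l,st,ce=cv2.connectedComponentsWithStats(m);print([(st[i].tolist(),ce[i].round(1).tolist()) for i in range(1,n) if st[i,4]>40])
for z in (.0745,): print("staple pred",[proj(c,[*(N+nx*x),z]).round(1).tolist() for x in(.046,.058,.07)])
h=[proj(c,s["tcp_pos"]+Rt(s)@np.array([.061,0,-.0267])).round(1)];print("tip pred",h)
m=cv2.inRange(cv2.cvtColor(im,cv2.COLOR_BGR2HSV),np.array((22,120,80)),np.array((36,255,255)));m[235:]=0;ys,xs=np.nonzero(m);print("tab",xs.min(),xs.max(),ys.min(),ys.max(),[proj(c,[*(N+nx*x+ny*y),.0485]).round(1).tolist() for x,y in((.079,.018),(.079,-.018),(.113,.018),(.113,-.018))])
E
```

```text
time_s: 45.4
tcp_pos: [0.4199, 0.0926, 0.1158]
eef_rot: [-180.0, -0.1, 9.6]
contact_force: [1.2, 0.5, -0.4]
gripper_width: 0.0214
gripper_force: 20.0
time_s: 46.4
tcp_pos: [0.4208, 0.0912, 0.0708]
eef_rot: [-180.0, -0.1, 18.6]
contact_force: [0.1, 0.3, 0.2]
gripper_width: 0.0215
gripper_force: 20.0
t [ 0.008 -0.006  0.283] dist mm [ 1.3 -1.  42.5] spin -0.0002 deg -0.06
0.021636751173309668
[([251, 91, 53, 17, 636], [276.7, 97.8])]
staple pred [[301.5, 95.9], [279.5, 95.9], [257.5, 95.9]]
tip pred [array([281.5, 145.5])]
tab 189 250 70 129 [[247.1, 129.9], [245.4, 69.2], [194.4, 129.9], [190.1, 69.3]]
```

```bash
python3 -m inch '0 -0.012 0.1 0 0.1;0 0 0.1 0 0.1;0 0 0.083 0 0.1;0 0 0 0 0.1;0.05 0 0 0 0.1;0.05 0 0 0 0.1;0.05 0 0 0 0.1;0.03 0 0 0 0.1'
python3 - <<'E'
from h import *
c=shot("wrist","wi2");im=c["color"];s=get_state()
nx=np.array([np.cos(np.radians(108.7)),np.sin(np.radians(108.7))]);ny=np.array([-nx[1],nx[0]]);N=np.array([.5208,.0648])
d=s["tcp_pos"][:2]-N;print("nest x,y",d@nx,d@ny)
h=cv2.cvtColor(im,cv2.COLOR_BGR2HSV);m=cv2.inRange(h,np.array((12,90,60)),np.array((21,255,255)));m[230:]=0
n,l,st,ce=cv2.connectedComponentsWithStats(m);print([(st[i].tolist(),ce[i].round(1).tolist()) for i in range(1,n) if st[i,4]>40])
print("staple pred",[proj(c,[*(N+nx*x),.0745]).round(1).tolist() for x in(.046,.07)])
E
```

```text
time_s: 47.45
tcp_pos: [0.446, 0.1014, 0.0279]
eef_rot: [180.0, -0.0, 18.6]
contact_force: [-2.7, -0.2, 3.1]
gripper_width: 0.0214
gripper_force: 20.0
nest x,y 0.05876177335843951 0.05848088294498777
[([247, 140, 66, 18, 941], [279.5, 149.8])]
staple pred [[310.7, 152.5], [255.2, 152.5]]
```

```bash
python3 -m inch '0 0 -0.007 0 0.1;0 0 0 0 0.1;0.03 0 0 0 0.1;0.03 0 0 0 0.1;0.03 0 0 0 0.1;0.03 0 0 0 0.1;0 0 0 0 0.1;0 0 0 0 0.1'
python3 - <<'E'
from h import *
s=get_state();nx=np.array([np.cos(np.radians(108.7)),np.sin(np.radians(108.7))]);ny=np.array([-nx[1],nx[0]]);d=s["tcp_pos"][:2]-[.5208,.0648];print("nest x,y",d@nx,d@ny)
E
```

```text
time_s: 48.5
tcp_pos: [0.4631, 0.1073, 0.0289]
eef_rot: [-180.0, -0.1, 18.6]
contact_force: [1.2, -0.5, 0.9]
gripper_width: 0.0216
gripper_force: 20.0
nest x,y 0.05876688094868983 0.04099785505599274
```

```bash
python3 -m inch '0.02 0 0.004 0 0.1;0.02 0 0 0 0.1;0.014 0 0 0 0.1;0.007 0 0 0 0.1;0.007 0 0 0 0.1;0 0 0 0 0.1;0 0 0 0 0.1;0 0 0 0 0.1'
```

```text
time_s: 49.5
tcp_pos: [0.4711, 0.1096, 0.0281]
eef_rot: [180.0, 0.1, 18.6]
contact_force: [-3.5, -1.6, 8.3]
gripper_width: 0.0214
gripper_force: 20.0
```

```bash
python3 -m inch '0 0 -0.007 0 0.1;0 0 0 0 0.1;0.007 0 0 0 0.1;0.007 0 0 0 0.1;0 0 0 0 0.1;0 0 0 0 0.1;0 0 0 0 0.1;0 0 0 0 0.1'
python3 - <<'E'
from h import *
c=shot("wrist","wi3");im=c["color"];s=get_state();nx=np.array([np.cos(np.radians(108.7)),np.sin(np.radians(108.7))]);ny=np.array([-nx[1],nx[0]]);d=s["tcp_pos"][:2]-[.5208,.0648];print("nest x,y",d@nx,d@ny)
g=im.astype(int).mean(2).astype(int)
for x in (255,262,280,298,304): print(x,[(r,im[r,x].tolist()) for r in range(212,250,2)])
print(s["contact_force"], [proj(c,[*(np.array([.5208,.0648])+nx*.058+ny*.018),.0485])])
E
```

```text
time_s: 50.5
tcp_pos: [0.4735, 0.1107, 0.0289]
eef_rot: [180.0, 0.1, 18.6]
contact_force: [-5.1, 0.6, 1.7]
gripper_width: 0.0214
gripper_force: 20.0
nest x,y 0.058601492278867004 0.030073379873248644
255 [(212, [71, 135, 165]), (214, [78, 145, 174]), (216, [75, 139, 168]), (218, [68, 131, 159]), (220, [119, 135, 149]), (222, [169, 161, 158]), (224, [169, 161, 158]), (226, [171, 164, 160]), (228, [172, 164, 161]), (230, [169, 161, 157]), (232, [168, 161, 157]), (234, [152, 126, 114]), (236, [137, 81, 42]), (238, [135, 80, 44]), (240, [85, 52, 37]), (242, [57, 42, 36]), (244, [39, 35, 33]), (246, [33, 31, 31]), (248, [31, 29, 28])]
262 [(212, [72, 137, 166]), (214, [77, 144, 174]), (216, [74, 139, 169]), (218, [67, 130, 158]), (220, [118, 136, 149]), (222, [169, 161, 158]), (224, [169, 161, 158]), (226, [172, 163, 161]), (228, [171, 164, 160]), (230, [169, 161, 157]), (232, [169, 160, 156]), (234, [149, 125, 116]), (236, [78, 48, 105]), (238, [29, 29, 123]), (240, [25, 28, 127]), (242, [24, 28, 126]), (244, [26, 28, 126]), (246, [27, 30, 126]), (248, [25, 29, 125])]
280 [(212, [72, 137
[... 682 characters left out ...]
60, 156]), (234, [137, 121, 124]), (236, [46, 34, 117]), (238, [26, 29, 127]), (240, [25, 29, 133]), (242, [29, 32, 141]), (244, [25, 29, 139]), (246, [29, 32, 140]), (248, [27, 30, 139])]
304 [(212, [74, 138, 166]), (214, [78, 144, 174]), (216, [75, 139, 168]), (218, [69, 130, 159]), (220, [117, 135, 149]), (222, [167, 160, 157]), (224, [170, 162, 159]), (226, [171, 163, 161]), (228, [169, 162, 158]), (230, [167, 159, 156]), (232, [168, 160, 156]), (234, [143, 122, 112]), (236, [127, 76, 41]), (238, [130, 79, 44]), (240, [62, 43, 34]), (242, [31, 31, 30]), (244, [31, 29, 29]), (246, [32, 31, 30]), (248, [35, 32, 33])]
[-4.66292412 -0.32483305  2.02012097] [array([282.4291674, 234.2387743])]
```

```bash
python3 -m inch '0.007 0 0 0 0.1;0.007 0 0 0 0.1;0 0 0 0 0.1;0 0 0 0 0.1;0 0 0 0 0.1;0 0 0 0 0.1;0 0 0 0 0.1;0 0 0 0 0.1'
```

```text
time_s: 51.55
tcp_pos: [0.4736, 0.1106, 0.0287]
eef_rot: [180.0, 0.2, 18.6]
contact_force: [-11.7, 0.4, 7.2]
gripper_width: 0.0213
gripper_force: 20.0
```

```bash
python3 -m inch '-0.003 0 0.003 0 0.1;0 0 0 0 0.5;0 0 0 0 0.5;0 0 0 0 0.5;0 0 0 0 0.5;0 0 0 0 0.5;0 0 0 0 0.5;0 0 0 0 0.5'
python3 -m inch '0 0 -0.1 0 0.5;0 0 -0.2 0 0.5;0 0 -0.2 0 0.5;-0.1 0 -0.1 0 0.5;-0.1 0 0 0 0.5;0 0 0 0 0.5;0 0 0 0 0.5;0 0 0 0 0.5'
python3 - <<'E'
from h import *
c=shot("wrist","wf1");shot("top","tf1");shot("scene","sf1");im=c["color"];s=get_state()
nx=np.array([np.cos(np.radians(108.7)),np.sin(np.radians(108.7))]);ny=np.array([-nx[1],nx[0]]);N=np.array([.5208,.0648])+nx*.0008
pr=lambda x,y,z:proj(c,[*(N+nx*x+ny*y),z]).round(1).tolist()
h=cv2.cvtColor(im,cv2.COLOR_BGR2HSV);m=cv2.inRange(h,np.array((0,150,50)),np.array((8,255,255)))|cv2.inRange(h,np.array((172,150,50)),np.array((180,255,255)));m[235:]=0
n,l,st,ce=cv2.connectedComponentsWithStats(m);print("red",[(st[i].tolist(),ce[i].round(1).tolist()) for i in range(1,n) if st[i,4]>40])
print("head pred sides",pr(.058+.011,.018,.053),pr(.058-.011,.044,.053),"front top",pr(.058,.018,.064),"back top",pr(.058,.044,.064),"hasp edge",pr(.058,.018,.0485),pr(.058,-.018,.0485),"tip",pr(.058,-.031,.053))
g=im.astype(int).mean(2).astype(int);x0=int(pr(.058,-.02,.053)[0])
for r in range(int(pr(.058,-.031,.053)[1])-12,int(pr(.058,.018,.064)[1])+8,4): print(r,g[r,x0-16:x0+17:2].tolist())
E
```

```text
time_s: 52.55
tcp_pos: [0.4757, 0.1115, 0.0287]
eef_rot: [180.0, -0.0, 18.6]
contact_force: [-0.3, 0.7, -0.3]
gripper_width: 0.0442
gripper_force: 0.0
time_s: 53.55
tcp_pos: [0.4473, 0.1019, 0.1182]
eef_rot: [180.0, 0.0, 18.6]
contact_force: [-0.0, 0.4, -0.8]
gripper_width: 0.0437
gripper_force: 0.0
red [([268, 167, 26, 32, 798], [280.5, 182.4])]
head pred sides [267.3, 166.2] [294.3, 197.8] front top [281.0, 168.0] back top [281.0, 200.8] hasp edge [281.0, 165.6] [281.0, 119.7] tip [281.0, 101.8]
89 [92, 92, 92, 91, 92, 92, 91, 92, 92, 90, 90, 92, 91, 93, 91, 91, 89]
93 [92, 92, 92, 93, 91, 91, 91, 90, 90, 90, 90, 91, 92, 91, 91, 91, 90]
97 [92, 93, 92, 91, 92, 90, 89, 91, 89, 91, 90, 91, 91, 90, 90, 90, 90]
101 [91, 91, 91, 91, 91, 91, 91, 110, 115, 105, 93, 92, 92, 90, 90, 90, 90]
105 [91, 92, 91, 91, 91, 91, 125, 154, 158, 149, 106, 90, 91, 91, 89, 90, 91]
109 [92, 92, 91, 93, 91, 111, 148, 157, 160, 154, 138, 95, 92, 91, 90, 90, 89]
113 [90, 92, 92, 91, 90, 119, 152, 161, 165, 157, 142, 104, 91, 92, 91, 90, 89]
117 [90, 90, 91, 90, 90, 120, 151, 162, 166, 156, 142, 106, 91, 92, 
[... 515 characters left out ...]
 117, 117, 118, 118, 111]
145 [126, 126, 126, 127, 125, 125, 125, 126, 126, 126, 125, 126, 127, 126, 126, 127, 125]
149 [92, 92, 92, 91, 92, 105, 134, 142, 146, 140, 126, 96, 92, 92, 92, 91, 89]
153 [161, 161, 161, 161, 161, 144, 150, 161, 164, 157, 141, 156, 161, 160, 161, 161, 160]
157 [165, 166, 165, 165, 166, 146, 149, 161, 165, 157, 141, 160, 165, 165, 165, 165, 165]
161 [167, 167, 168, 168, 168, 146, 150, 162, 164, 157, 140, 161, 166, 165, 165, 165, 164]
165 [146, 146, 144, 143, 143, 129, 148, 161, 164, 155, 138, 138, 142, 142, 143, 146, 145]
169 [89, 81, 63, 68, 72, 71, 73, 75, 76, 77, 75, 73, 72, 69, 66, 90, 83]
173 [89, 81, 62, 67, 71, 74, 74, 77, 79, 78, 76, 74, 72, 68, 66, 91, 79]
```

```bash
python3 -c "
from plant import *
print(close_job())"
```

```text
the job is handed in; nothing more can be done
None
```

I handed the job in at about 54 s of the 72 s allowed: block seated in the nest, hasp pressed fully down over the staple, and the pin level through the loop with its head against the hasp and released; the last wrist image matched the expected hasp and pin positions to within about 1 mm.

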